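# Glue up a small box in a toggle-clamp jig

## Task

Stack the parts of the little wooden box squarely in the jig's pocket between the four corner blocks: the hollow body on the pocket floor, the open banding frame on its rim, and the top panel seated level with its tongue down in the frame. Then push the clamp handle fully down so that the rubber pad is locked onto the top panel and holds the stack while the glue sets. Leave the carved owl, the carved hare and the glue bottle where they are.

Things in the scene. Friction and masses are not known exactly. Their poses are not given: they have to be found in the camera images.
- jig: glue-up jig screwed to the bench: plywood base 310 x 134 x 18 mm, origin at the centre of its underside, x along it towards the clamp end, z up. Four L-shaped wooden corner blocks at its -x end bound the pocket; a wooden riser on the +x half carries a toggle clamp, whose arm, while open, stands upright 100 mm from the pocket's centre, up to 220 mm above the bench
- pocket (a point): centre of the pocket's floor, 18 mm above the bench, axes as the jig's. Pocket 101 (x) x 59 mm (y). Corner blocks are 48 mm high over this floor (upright to 42, then bevelled outwards 6 mm as lead-in), 12 mm thick, and cover 18 mm of the long and 14 mm of the short sides from each corner: the middle 65 mm of each long side is open for fingers
- box_body: hollow pale wooden box body, open at the top: 96 (x) x 54 (y) x 34 mm high, walls and floor 8 mm thick; origin at the centre of its underside. 0.14 kg. Seated, its underside is on the pocket floor.
- frame: banding frame of dark wood, a flat rectangular ring: 96 (x) x 54 (y) x 12 mm high, bars 10 mm wide, opening 76 x 34 mm, both faces alike; origin at the centre of its underside. 0.04 kg. Seated, its underside is 34 mm above the pocket floor.
- top_panel: pale wooden top panel lying tongue down: a plate 96 (x) x 54 (y) x 10 mm over a tongue 70 x 29 x 5 mm that drops into the frame's opening; 15 mm high in all, origin at the centre of the tongue's underside. 0.07 kg. Seated, the origin is 41 mm above the pocket floor and the plate's top is 56 mm above it.
- clamp_handle (a joint): toggle clamp's handle: 0 = standing fully open, 0.95 = level, fully closed; friction holds it. At value v it rises at 0.95 - v rad above the jig's +x direction. Pushing its end down (in an arc away from the pocket, about 5 N) swings the arm down over the pocket; only at 0.95 is the arm locked
- handle_end (a point): point on the upper face of the black handle grip, 100 mm from the handle's pivot and 18 mm wide there: the place to push; the grip ends 24 mm farther out. Moves with the handle
- handle_pivot (a point): the handle's pivot, 90 mm above the bench; its axis is the jig's y. handle_end stands 7.5 mm off the line from the pivot along the handle, on its upper side
- press_pad: black rubber pad 18 mm across on the sprung spindle at the tip of the clamp's arm; origin at the centre of its pressing face. Closed, it bears on the middle of the top panel with about 4 N
- carved_owl: small carved wooden owl, 44 x 54 x 83 mm, standing; origin under its centre; leave alone
- glue_bottle: white glue bottle with a blue cap, 49 mm across, 149 mm high, standing; origin under its centre; leave alone
- carved_hare: small carved wooden hare, 36 x 81 x 74 mm, standing; origin under its centre; leave alone
There are look-alikes about, which are no part of the job. What is shaped like the top_panel but red is not meant.

How it is judged:
On the way, in this order (a step that is already met when the one before it is completed fails the run):
1. the box body is seated in the pocket and let go (z of box_body in the frame of pocket between -0.002 and 0.002 m and horizontal distance between box_body and pocket below 0.005 m and angle between box_body's own z axis and vertical below 0.035 rad and angle between the x axis of box_body and the x axis of pocket, either way round below 0.09 rad and contact force between the fingers and box_body below 0.3 N), for 0.2 s.
2. the frame lies flat on the body's rim in the pocket and is let go (z of box_body in the frame of pocket between -0.002 and 0.002 m and horizontal distance between each of box_body, frame and pocket below 0.005 m and angle between each of box_body, frame's own z axis and vertical below 0.035 rad and angle between the x axis of each of box_body, frame and the x axis of pocket, either way round below 0.09 rad and z of frame in the frame of pocket between 0.032 and 0.036 m and contact force between the fingers and frame below 0.3 N), for 0.2 s.
3. the top panel is seated level in the frame and let go (z of box_body in the frame of pocket between -0.002 and 0.002 m and horizontal distance between each of box_body, frame and pocket below 0.005 m and angle between each of box_body, frame, top_panel's own z axis and vertical below 0.035 rad and angle between the x axis of each of box_body, frame, top_panel and the x axis of pocket, either way round below 0.09 rad and z of frame in the frame of pocket between 0.032 and 0.036 m and z of top_panel in the frame of pocket between 0.039 and 0.043 m and horizontal distance between top_panel and pocket below 0.0075 m and contact force between the fingers and top_panel below 0.3 N), for 0.2 s.
4. the clamp is locked down on the panel (z of box_body in the frame of pocket between -0.002 and 0.002 m and horizontal distance between each of box_body, frame and pocket below 0.005 m and angle between each of box_body, frame, top_panel's own z axis and vertical below 0.035 rad and angle between the x axis of each of box_body, frame, top_panel and the x axis of pocket, either way round below 0.09 rad and z of frame in the frame of pocket between 0.032 and 0.036 m and z of top_panel in the frame of pocket between 0.039 and 0.043 m and horizontal distance between top_panel and pocket below 0.0075 m and value of joint clamp_handle above 0.88 rad and contact force between press_pad and top_panel above 2 N), for 0.2 s.
At the end, for the whole second after the job is handed in: Body, frame and panel sit in the pocket at their seated heights (0, 34, 41 mm above its floor, within 2 mm), level within 2 degrees, square within 5, centred within 5 mm (panel 7.5), at rest; the handle is down (0.88 or more) and the pad presses the panel with over 2 N (all of step 4 and linear speed of each of box_body, frame, top_panel below 0.02 m/s); the robot touches nothing.
It fails at once if the owl, the hare or the glue bottle is moved by more than 3 cm or tipped over (distance of any of carved_owl, glue_bottle, carved_hare from where it was at the start of the episode above 0.03 m or angle between any of carved_owl, glue_bottle, carved_hare's own z axis and vertical above 0.5 rad).
It also fails if it takes over 72 s, if anything falls off the work surface, if the arm or the gripper's body presses on something with over 40 N, if the wrist force passes 120 N, or if a joint passes its speed limit or range.

## Robot

A 6-joint arm with a two-finger parallel gripper is mounted at the origin on a cart in front of the work surface, level with it; the furniture and walls round the work are solid. World frame = base frame: x ahead of the robot, y to its left, z up, the work surface at z = 0. Lengths are in m, angles in rad, forces in N, time in s.
With the tool pointing down it reaches from about 0.325 to 0.9 m from the base axis. Payload 3.5 kg.
Tool frame: the origin (TCP) lies at the very end of the fingers, on their centre line; the grasp point (between the pads) lies 19 mm behind it; z points along the fingers, y is the direction in which the jaws open and shut (so a half turn about z gives the same grasp; the last joint's range is limited). The gripper opens to 85 mm and grips with 20 to 120 N. Pads are 22 mm wide; open, the fingers measure 114 mm over their backs; the gripper's body (76 mm by 85 mm) begins 54 mm behind the grasp point. The pads swing forward as they close: fully open they stand 13 mm farther back than shut.
Start: joints at [-1.215, 0.276, -0.026, 1.268, 0, 1.467], TCP at [0.277, -0.56, 0.231] pointing down, gripper open.
Joint ranges: [-3.12, 3.12], [-0.85, 1.88], [-1.08, 1.24], [-1.95, 2.15], [-1.57, 1.53], [-3.14, 3.14]. Speed limits (rad/s): [2.57, 2.57, 3.14, 3.14, 3.14, 3.14].

## Interface

Orientations are given as a rotation vector (axis times angle).
In Python, from cell import state, cams, manip gives the robot as it stands. The module is installed in compiled form; this text tells all that it offers.
- The arm moves only by the tool apply_moves, never from a script. Its argument "increments" is a list that holds one entry, the list of rows, each a list of 5 numbers: the closure, from 0 (fully open) to 1 (shut), then the shift along the tool's x, y, z in cm, then the turn about the tool's z in degrees. A call has 1 to 12 rows; each row is the pose to reach, as a shift and turn from the pose measured when the call began, along the tool's axes at that moment; what a row does not reach only later rows make up. A row lasts 1/12 s, in which the tool goes at most 41.7 mm and 7.16 degrees, less where a joint would pass 70% of its speed; a pose out of reach is approached as far as the arm can. A call with a gripper value outside its range is refused whole. The fingers move at their own pace and stop on an object; "newtons" is the grip in N (left out, the last holds). Time passes only in rows, so rows that repeat a pose let the fingers close. It gives the time, the measured TCP pose, the force and the opening at its end, in the units of the state.
- state(): the state, without advancing time (a new reading comes with each control period).
- cams.get_image(name): name is "scene" or "top"; returns the picture (400x640x3 uint8, red, green, blue); there is no depth.
- cams.get_calibration(name): a dict with "mtx" (3x3 intrinsics, pixels), "xyz" and "attitude" of the camera in the world. Camera axes: x right, y down, z forward; pixel columns grow to the right and rows downward; lengths in m; the calibration is good to about 2 mm. A picture is of the moment at which its call begins. get_calibration takes no time and is no camera call.
- manip.finish_job(): hands the job in, once; it reports no verdict.
The state is a dict: "t": time; "joint_positions": joint angles; "qvel": joint speeds; "tau": joint torques, N m; "tcp_pos": TCP position; "tool_rot": TCP orientation; "ft_force": force on the tool from outside, world axes, zero at the start; "moment": the same for the moment, N m; "width": finger opening in m.
Only numpy, scipy, OpenCV 4.12 (cv2) and the standard library are available. Lean on these libraries where they do the work, as an engineer would, in place of code of your own. Each camera call takes 0.05 s, during which the arm holds its last target. There are 200 camera calls.

## Working session

There is one attempt and no reset: what is moved stays moved. The work goes in short steps, Python scripts to look and compute and a tool call to move; the robot and the scene stay as the last step left them, time stands still between calls to the robot, and variables do not carry over. Pictures are saved under pics/ and viewed, about 8 in all and at most 12, crops included, and the job is handed in when it is done.

Besides the shell and the picture viewer there is one more tool, called after ">>>" as a command line: name --argument value ..., lists and objects as JSON in quotes. apply_moves: Moves the arm, as the interface text tells. Its arguments: {"type":"object","properties":{"increments":{"type":"array","items":{"type":"array","items":{"type":"array","items":{"type":"number"}}}},"newtons":{"type":"number"}},"required":["increments"]}

```bash
mkdir -p pics; python3 - <<'E'
from cell import state,cams,manip
import cv2
print(state())
for n in("scene","top"):
    im=cams.get_image(n); cv2.imwrite(f"pics/{n}0.png",im[:,:,::-1]); print(n,cams.get_calibration(n))
E
```

```text
{'t': 0.0, 'joint_positions': array([-1.21542165e+00,  2.77147384e-01, -2.78924333e-02,  1.26798431e+00,
       -1.75210220e-05,  1.46738106e+00]), 'qvel': array([ 0.00107385, -0.00022216, -0.00062185, -0.00103717, -0.00154065,
       -0.00019521]), 'tau': array([ 1.89257903e-04, -4.45508444e+01,  2.95202458e+01,  1.63305493e-02,
       -1.00044563e-04, -2.05665735e-06]), 'tcp_pos': array([ 0.2764958 , -0.55964667,  0.23014531]), 'tool_rot': array([-3.05714582e+00, -7.13859634e-01,  4.66666326e-04]), 'ft_force': array([-0.1741565 , -0.56968985,  0.51019059]), 'moment': array([0.03263737, 0.01941835, 0.02453789]), 'width': 0.08515627543499985}
scene {'mtx': array([[421.19171933,   0.        , 317.44261073],
       [  0.        , 421.19171933, 198.52349353],
       [  0.        ,   0.        ,   1.        ]]), 'xyz': array([-0.15432336,  0.52284806,  0.83704587]), 'attitude': array([-1.0417679 ,  2.30280719, -1.10445467])}
top {'mtx': array([[469.36957901,   0.        , 324.09707666],
       [  0.        , 469.36957901, 195.93934729],
       [  0.        ,   0.        ,   1.        ]]), 'xyz': array([ 0.35575449, -0.01208514,  1.4923714 ]), 'attitude': array([-2.15542369,  2.16520959, -0.14536555])}
```

View pics/top0.png

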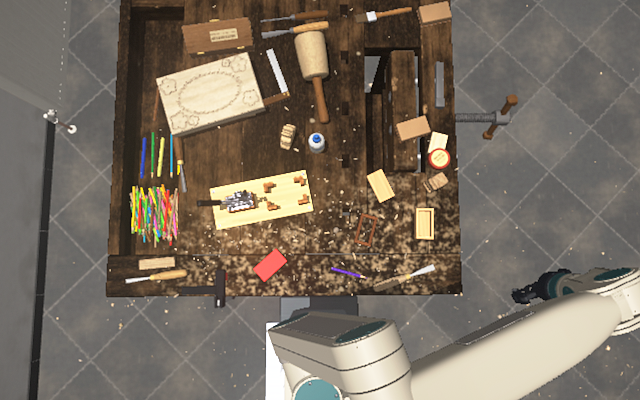

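View pics/scene0.png

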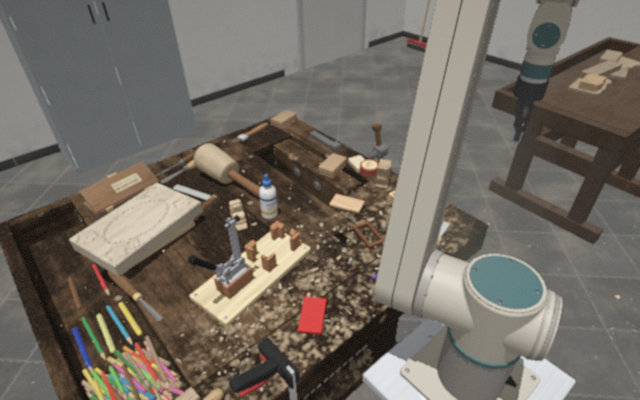

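The top view shows the jig at (262,200) with its pocket on the right at about (285,190). The body is at (425,223), the frame at (367,230), the pale panel at (381,186) and the red decoy at (270,264). I'll enlarge the work area to measure it.

```bash
cat > h.py <<'E'
import numpy as np,cv2
from scipy.spatial.transform import Rotation as R
from cell import state,cams,manip
C={n:cams.get_calibration(n) for n in("top","scene")}
def unproj(n,uv,z):
    c=C[n];d=np.c_[np.atleast_2d(uv),np.ones(len(np.atleast_2d(uv)))]@np.linalg.inv(c["mtx"]).T@R.from_rotvec(c["attitude"]).as_matrix().T
    return c["xyz"]+d*((z-c["xyz"][2])/d[:,2])[:,None]
def proj(n,P):
    c=C[n];q=(np.atleast_2d(P)-c["xyz"])@R.from_rotvec(c["attitude"]).as_matrix()@c["mtx"].T
    return q[:,:2]/q[:,2:]
def avg(n,k=3): return np.mean([cams.get_image(n) for _ in range(k)],0).astype(np.uint8)
def crop(im,x0,y0,w,h,s,name):
    c=cv2.resize(im[y0:y0+h,x0:x0+w],None,fx=s,fy=s,interpolation=cv2.INTER_CUBIC); cv2.imwrite(f"pics/{name}.png",c[:,:,::-1])
E
python3 - <<'E'
from h import *
im=avg("top");np.save("top0.npy",im)
crop(im,195,160,130,75,6,"jig"); crop(im,340,105,120,140,4,"parts")
E
```

```text
(no output)
```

View pics/jig.png

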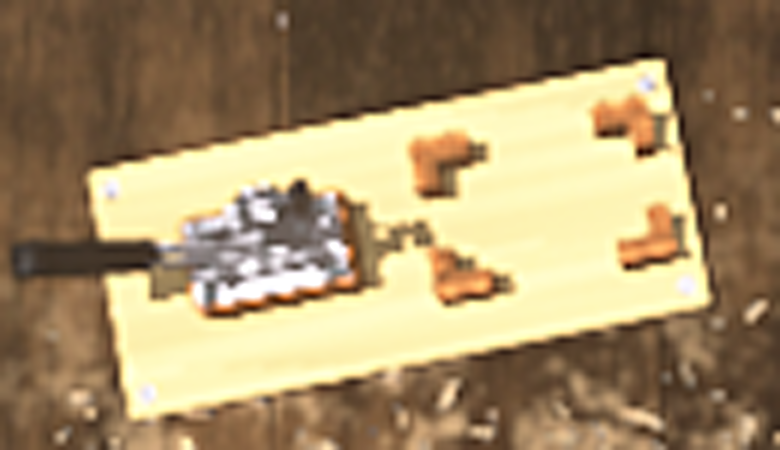

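View pics/parts.png

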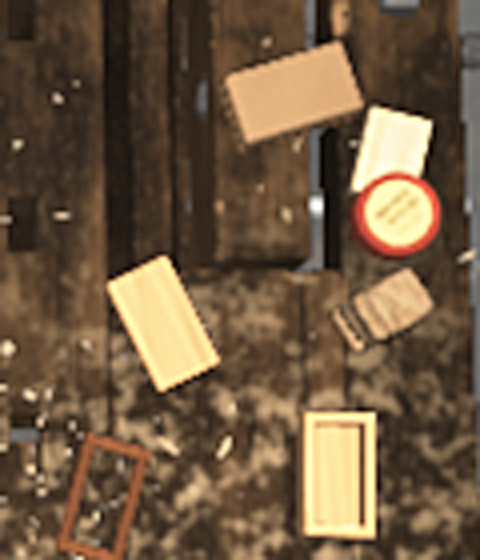

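The jig's corner blocks sit at crop (440,160), (630,120), (465,280) and (655,240). The panel is at parts (163,323), the frame at (105,495) and the body at (340,475). I'll fit silhouettes to get their poses.

```bash
cat > fit.py <<'E'
from h import *
from scipy.optimize import minimize
from itertools import product
def box(p,L,W,H,z0=0):
    c,s=np.cos(p[2]),np.sin(p[2])
    return np.array([[p[0]+c*a-s*b,p[1]+s*a+c*b,z] for a,b,z in product((-L/2,L/2),(-W/2,W/2),(z0,z0+H))])
S=8
def sil(p,dims,o,wh):
    q=(proj("top",box(p,*dims))-o+.5)*S-.5
    h=cv2.convexHull(q.astype(np.float32))
    m=np.zeros((wh[1]*S,wh[0]*S),np.uint8)
    cv2.fillConvexPoly(m,np.round(h*16).astype(int),255,cv2.LINE_AA,4); return m
def mask(im,roi,sel):
    x,y,w,h=roi
    c=cv2.resize(im[y:y+h,x:x+w],None,fx=S,fy=S,interpolation=cv2.INTER_CUBIC)
    m=sel(c.astype(int)).astype(np.uint8)*255
    cs,_=cv2.findContours(m,cv2.RETR_EXTERNAL,cv2.CHAIN_APPROX_NONE)
    out=np.zeros_like(m); k=max(cs,key=cv2.contourArea)
    cv2.drawContours(out,[k],-1,255,-1); return out
def fit(im,roi,sel,dims,yaw):
    m=mask(im,roi,sel); o=np.array(roi[:2]); 
    mo=cv2.moments(m); uv=o+np.array([mo['m10'],mo['m01']])/mo['m00']/S
    x=unproj("top",uv,dims[2]/2)[0]
    f=lambda d:np.abs(sil([x[0]+d[0]/1e3,x[1]+d[1]/1e3,yaw+d[2]/1e2],dims,o,roi[2:]).astype(int)-m).sum()/255/S/S
    best=min((minimize(f,[0,0,dy],method="Nelder-Mead",options=dict(initial_simplex=np.array([[0,0,dy],[4,0,dy],[0,4,dy],[0,0,dy+5]]))) for dy in(-6,0,6)),key=lambda r:r.fun)
    d=best.x; a=(m>0).sum()/S/S; s=(sil([x[0]+d[0]/1e3,x[1]+d[1]/1e3,yaw+d[2]/1e2],dims,o,roi[2:])>127).sum()/S/S
    p=np.array([x[0]+d[0]/1e3,x[1]+d[1]/1e3,yaw+d[2]/1e2])
    print(p.round(4),"deg",np.rad2deg(p[2]).round(1),"xor px",best.fun.round(1),"area",a.round(0),s.round(0)); return p
E
cat > f0.py <<'E'
from fit import *
im=np.load("top0.npy")
pale=lambda c:(c[...,0]>175)&(c[...,1]>140)
def ang(a,b,z):
    P=unproj("top",[a,b],z);d=P[1]-P[0];return np.arctan2(d[1],d[0])
pa=lambda a,b,x0=340,y0=105,s=4:ang(np.array(a)/s+[x0,y0],np.array(b)/s+[x0,y0],.015)
print("jig");J=fit(im,(200,165,125,70),pale,(.310,.134,.018),ang([313,180],[210,195],.018))
print("panel");fit(im,(362,163,40,45),pale,(.096,.054,.015),pa((108,288),(163,390)))
print("panel10");fit(im,(362,163,40,45),pale,(.096,.054,.010,.005),pa((108,288),(163,390)))
print("body");fit(im,(408,200,34,46),lambda c:(c[...,0]>150)&(c[...,1]>120),(.096,.054,.034),pa((305,412),(305,537)))
for t in(30,45):
    print("frame");fit(im,(351,208,30,40),lambda c:(c[...,0]-c[...,2]>t)&(c[...,0]>90)&(c[...,0]<205),(.096,.054,.012),pa((92,437),(62,545)))
E
python3 f0.py
```

```text
jig
[0.5333 0.1748 1.7658] deg 101.2 xor px 703.6 area 3622.0 4213.0
panel
[ 0.577  -0.2052 -2.6848] deg -153.8 xor px 20.9 area 519.0 539.0
panel10
[ 0.5767 -0.2049 -2.6921] deg -154.2 xor px 13.8 area 519.0 530.0
body
[ 0.4547 -0.3398  3.0866] deg 176.8 xor px 45.5 area 576.0 616.0
frame
[ 0.4364 -0.1553  2.8464] deg 163.1 xor px 324.8 area 860.0 540.0
frame
[ 0.4368 -0.1554  2.8559] deg 163.6 xor px 202.3 area 736.0 540.0
```

```bash
sed -i "s/cv2.drawContours(out,\[k\],-1,255,-1)/cv2.drawContours(out,[cv2.convexHull(k)],-1,255,-1)/" fit.py
python3 - <<'E'
from fit import *
im=np.load("top0.npy")
print(im[228:232,351:381].tolist()[1])
for (x,y) in [(340+75/4,105+500/4),(340+115/4,105+450/4),(340+130/4,105+500/4)]: print(im[int(y),int(x)])
E
sed -i 's/^for t in.*/for t in(40,50,60):/; s/lambda c:(c\[...,0\]-c\[...,2\]>t).*(.096,.054,.012)/lambda c:(c[...,0]-c[...,2]>t)\&(c[...,1]<0.75*c[...,0]),(.096,.054,.012)/' f0.py; python3 f0.py
```

```text
[[72, 52, 37], [68, 50, 38], [61, 46, 34], [60, 46, 33], [62, 48, 34], [68, 53, 38], [120, 75, 49], [165, 100, 64], [146, 88, 58], [112, 71, 48], [94, 77, 57], [143, 116, 86], [164, 132, 97], [128, 102, 75], [84, 66, 48], [83, 65, 47], [76, 58, 41], [60, 44, 30], [99, 78, 56], [138, 114, 86], [148, 112, 79], [151, 89, 56], [157, 95, 62], [124, 74, 47], [54, 45, 34], [85, 67, 50], [89, 69, 53], [76, 60, 46], [66, 52, 38], [60, 45, 35]]
[165 100  65]
[147  88  56]
[162  96  61]
jig
[0.5317 0.1743 1.7746] deg 101.7 xor px 391.3 area 4601.0 4215.0
panel
[ 0.577  -0.2052 -2.6888] deg -154.1 xor px 11.2 area 538.0 539.0
panel10
[ 0.5767 -0.2049 -2.6894] deg -154.1 xor px 13.3 area 538.0 531.0
body
[ 0.4545 -0.3401  3.0859] deg 176.8 xor px 39.0 area 588.0 616.0
frame
[ 0.4358 -0.1556  2.886 ] deg 165.4 xor px 43.3 area 583.0 540.0
frame
[ 0.4363 -0.1556  2.8763] deg 164.8 xor px 27.3 area 566.0 540.0
frame
[ 0.4369 -0.1558  2.8641] deg 164.1 xor px 13.5 area 551.0 540.0
```

```bash
cat > f1.py <<'E'
from fit import *
import sys
im=np.load(sys.argv[1] if len(sys.argv)>1 else "top0.npy")
x0,y0,w,h=255,160,70,60; o=np.array([x0,y0])
c=cv2.resize(im[y0:y0+h,x0:x0+w],None,fx=S,fy=S,interpolation=cv2.INTER_CUBIC).astype(int)
def blocks(p):
    m=np.zeros((h*S,w*S),np.uint8); cs,sn=np.cos(p[2]),np.sin(p[2])
    for sx in(-1,1):
        for sy in(-1,1):
            for a0,a1,b0,b1 in((32.5,62.5,29.5,41.5),(50.5,62.5,15.5,41.5)):
                q=[]
                for z in(.018,.060,.066):
                    e=6 if z>.061 else 0   # bevel on the inner faces
                    for a in(a0,a1):
                        for b in(b0,b1):
                            aa=max(a,50.5+e) if a0>50 else a
                            bb=max(b,29.5+e) if a0<50 else b
                            X,Y=sx*aa/1e3,sy*bb/1e3; q.append([p[0]+cs*X-sn*Y,p[1]+sn*X+cs*Y,z])
                uv=(proj("top",q)-o+.5)*S-.5
                cv2.fillConvexPoly(m,np.round(cv2.convexHull(uv.astype(np.float32))*16).astype(int),255,cv2.LINE_AA,4)
    return m
yaw=1.767
def run(t,st):
    m=((c[...,0]-c[...,2]>t)&(c[...,0]>120)&(c[...,1]<.72*c[...,0])).astype(np.uint8)*255
    f=lambda d:np.abs(blocks([st[0]+d[0]/1e3,st[1]+d[1]/1e3,yaw+d[2]/1e2]).astype(int)-m).sum()/255/S/S
    g=[(-a,b,0) for a in range(-24,25,4) for b in range(-24,25,4)]
    d0=min(g,key=f)
    r=minimize(f,d0,method="Nelder-Mead",options=dict(initial_simplex=np.array(d0)+np.array([[0,0,-3],[4,0,0],[0,4,0],[0,0,5]])))
    p=[st[0]+r.x[0]/1e3,st[1]+r.x[1]/1e3,yaw+r.x[2]/1e2]
    print(t,np.round(p,4),r.fun,(m>0).sum()/64,(blocks(p)>127).sum()/64); return p,m
st=unproj("top",[288,192],.04)[0]
for t in(60,75,90): p,m=run(t,st)
v=im[y0:y0+h,x0:x0+w]; v=cv2.resize(v,None,fx=S,fy=S,interpolation=cv2.INTER_CUBIC)
cs,_=cv2.findContours((blocks(p)>127).astype(np.uint8),cv2.RETR_LIST,cv2.CHAIN_APPROX_NONE); cv2.drawContours(v,cs,-1,(0,0,255),1)
# body overlay
pale2=(408,200,34,46)
vb=cv2.resize(im[200:246,408:442],None,fx=8,fy=8,interpolation=cv2.INTER_CUBIC)
pb=[.4545,-.3401,3.0859]
for z0,dz in((0,.0001),(.0339,.0001)):
    q=(proj("top",box(pb,.096,.054,dz,z0))[[0,2,6,4]]-[408,200]+.5)*8-.5
    cv2.polylines(vb,[q.round().astype(int)],True,(0,0,255),1)
out=np.zeros((480,840,3),np.uint8); out[:480,:560]=v; out[:368,568:840]=vb
cv2.imwrite("pics/ov.png",out[:,:,::-1])
E
python3 f1.py
sed -i 's/    cs,_=cv2.findContours(m,/    m=cv2.morphologyEx(m,cv2.MORPH_OPEN,np.ones((25,25)))\n&/' fit.py
python3 - <<'E'
from fit import *
im=np.load("top0.npy")
for t in(175,190,205): fit(im,(200,165,125,70),lambda c:(c[...,0]>t)&(c[...,1]>t-30),(.310,.134,.018),1.77)
E
```

```text
60 [0.5486 0.095  1.7714] 126.89963235294118 208.609375 334.75
75 [0.5486 0.095  1.7714] 128.83713235294118 205.859375 334.75
90 [0.5487 0.0951 1.7741] 140.86023284313725 193.703125 334.546875
[0.5332 0.1752 1.765 ] deg 101.1 xor px 79.2 area 4281.0 4214.0
[0.5333 0.1747 1.7666] deg 101.2 xor px 44.2 area 4240.0 4214.0
[0.5333 0.1747 1.767 ] deg 101.2 xor px 30.2 area 4211.0 4213.0
```

View pics/ov.png

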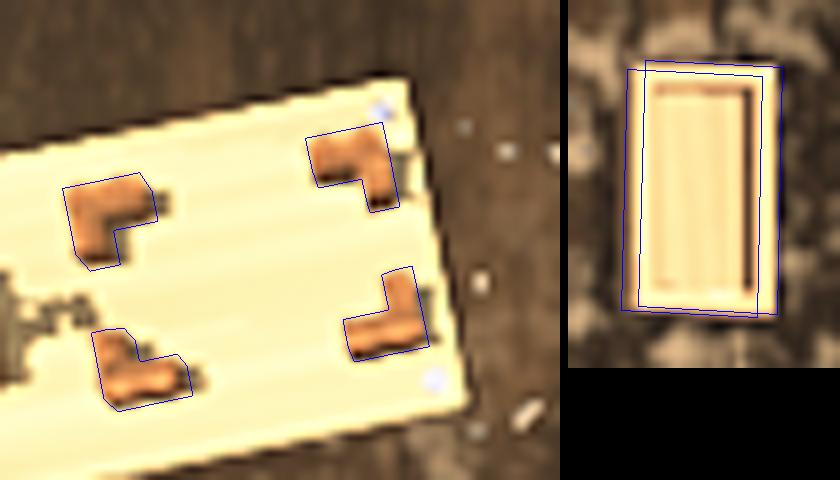

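The block outlines fit at pocket (0.5487, 0.0951), yaw 101.2°, which agrees with the jig base fit. The body fit looks good too. Next I'll work out the first moves.

```bash
cat > go.py <<'E'
import sys
from h import *
def rel(*ts):
    s=state(); M=R.from_rotvec(s["tool_rot"]).as_matrix(); psi=np.rad2deg(np.arctan2(M[1,0],M[0,0]))
    print("t",round(s["t"],2),"tcp",s["tcp_pos"].round(4),"psi",psi.round(2),"tilt",M[:,2].round(3),"w",round(s["width"],4),"F",s["ft_force"].round(1),"q",s["joint_positions"].round(2))
    for x,y,z,p in ts:
        d=M.T@(np.array([x,y,z])-s["tcp_pos"])*100; t=-((p-psi+180)%360-180)
        print(" ->",(x,y,z,p),"shift cm",d.round(2),"turn",round(t,1))
if __name__=="__main__": rel(*[tuple(map(float,a.split(","))) for a in sys.argv[1:]])
E
python3 go.py .4545,-.3401,.23,-3.2 .4545,-.3401,.07,-3.2 .4545,-.3401,.004,-3.2
```

```text
t 0.25 tcp [ 0.2767 -0.56    0.2307] psi 26.29 tilt [-0.     0.001 -1.   ] w 0.0855 F [0.3 0.  0.1] q [-1.22  0.28 -0.03  1.27 -0.    1.47]
 -> (0.4545, -0.3401, 0.23, -3.2) shift cm [ 25.68 -11.84   0.09] turn 29.5
 -> (0.4545, -0.3401, 0.07, -3.2) shift cm [ 25.68 -11.82  16.09] turn 29.5
 -> (0.4545, -0.3401, 0.004, -3.2) shift cm [ 25.68 -11.82  22.69] turn 29.5
```

>>> apply_moves --increments '[[[0,4,-2,0,5],[0,8,-4,0,10],[0,12,-5.5,0,15],[0,16,-7.5,0,20],[0,20,-9.3,0,25],[0,23,-10.6,2,29.5],[0,25.7,-11.8,5,29.5],[0,25.7,-11.8,9,29.5],[0,25.7,-11.8,13,29.5],[0,25.7,-11.8,14,29.5],[0,25.7,-11.8,14,29.5],[0,25.7,-11.8,14,29.5]]]' --newtons 40

```text
t: 1.25
tcp_pos: [0.4543, -0.3397, 0.0902]
tool_rot: [-3.138, 0.088, 0.003]
ft_force: [0.1, -1.1, 0.1]
width: 0.0854
```

```bash
python3 go.py .4545,-.3401,.004,-3.2
```

```text
t 1.25 tcp [ 0.4543 -0.3397  0.0902] psi -3.2 tilt [-0.002  0.002 -1.   ] w 0.0854 F [ 0.1 -1.1  0.1] q [-0.76  0.29 -0.33  0.96  0.    2.44]
 -> (0.4545, -0.3401, 0.004, -3.2) shift cm [0.04 0.06 8.62] turn -0.0
```

>>> apply_moves --increments '[[[0,0,0,3,0],[0,0,0,5.5,0],[0,0,0,7.5,0],[0,0,0,8.6,0],[0,0,0,8.6,0],[1,0,0,8.6,0],[1,0,0,8.6,0],[1,0,0,8.6,0],[1,0,0,8.6,0],[1,0,0,8.6,0],[1,0,0,8.6,0],[1,0,0,8.6,0]]]'

```text
t: 2.25
tcp_pos: [0.4558, -0.3409, 0.0065]
tool_rot: [3.14, -0.088, 0.002]
ft_force: [0.0, 0.8, 7.1]
width: 0.0533
```

```bash
python3 go.py .5487,.0951,.15,101.2
```

```text
t 2.25 tcp [ 0.4558 -0.3409  0.0065] psi -3.2 tilt [ 0.001 -0.    -1.   ] w 0.0533 F [0.  0.8 7.1] q [-0.76  0.39 -0.4   0.78  0.    2.44]
 -> (0.5487, 0.0951, 0.15, 101.2) shift cm [  6.86 -44.04 -14.34] turn -104.4
```

>>> apply_moves --increments '[[[1,0,0,-2,0],[1,0,0,-5,0],[1,0,-1.5,-8.5,-6],[1,0.5,-4.5,-12,-13],[1,1,-8,-14.3,-20],[1,1.5,-11.5,-14.3,-27],[1,2,-15,-14.3,-34],[1,2.5,-18.5,-14.3,-41],[1,3,-22,-14.3,-48],[1,3.5,-25,-14.3,-55],[1,4,-27.5,-14.3,-61],[1,4,-28.5,-14.3,-64]]]'

```text
t: 3.25
tcp_pos: [0.512, -0.0555, 0.15]
tool_rot: [2.703, 1.6, 0.004]
ft_force: [-0.3, -0.3, -1.6]
width: 0.053
```

```bash
python3 go.py .5484,.0961,.15,101.2
```

```text
t 3.25 tcp [ 0.512  -0.0555  0.15  ] psi 61.24 tilt [ 0.003  0.001 -1.   ] w 0.053 F [-0.3 -0.3 -1.6] q [-0.23  0.14 -0.38  1.05  0.    1.84]
 -> (0.5484, 0.0961, 0.15, 101.2) shift cm [15.04 -4.1   0.02] turn -40.0
```

>>> apply_moves --increments '[[[1,3,-0.8,0,-7],[1,6.5,-1.8,0,-14],[1,10,-2.8,0,-21],[1,13,-3.6,0,-28],[1,14.5,-4,0,-34],[1,15,-4.1,1,-40],[1,15,-4.1,3,-40],[1,15,-4.1,5,-40],[1,15,-4.1,6,-40],[1,15,-4.1,6,-40],[1,15,-4.1,6,-40]]]'

```text
t: 4.17
tcp_pos: [0.5479, 0.0956, 0.0901]
tool_rot: [1.993, 2.427, 0.002]
ft_force: [0.9, 1.0, -0.9]
width: 0.0533
```

```bash
python3 go.py .5484,.0961,.026,101.2
python3 - <<'E'
from h import *
im=avg("top",2);np.save("top1.npy",im); crop(im,240,150,85,75,6,"place1")
a=avg("scene",2); crop(a,190,190,150,130,4,"place1s")
import numpy as np
x=cv2.imread("pics/place1.png");y=cv2.imread("pics/place1s.png");o=np.zeros((520,1120,3),np.uint8);o[:450,:510]=x;o[:520,515:1115]=y;cv2.imwrite("pics/p1.png",cv2.resize(o,(800,371)))
E
```

```text
t 4.17 tcp [0.5479 0.0956 0.0901] psi 101.23 tilt [ 0.002  0.    -1.   ] w 0.0533 F [ 0.9  1.  -0.9] q [ 0.06  0.27 -0.36  0.94  0.    1.43]
 -> (0.5484, 0.0961, 0.026, 101.2) shift cm [0.04 0.05 6.41] turn 0.0
```

View pics/p1.png

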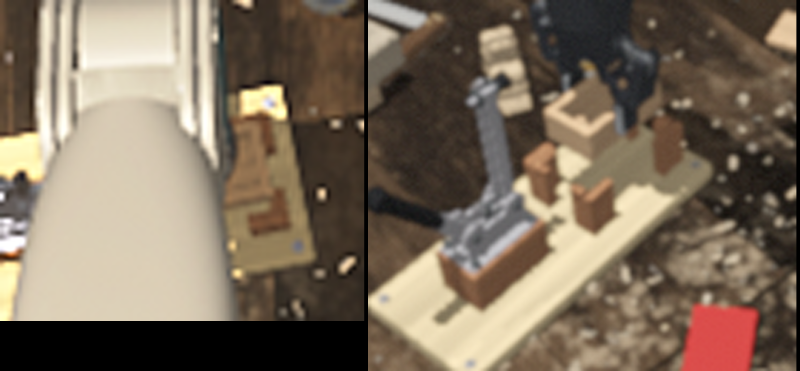

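The body is held level and square above the pocket between the blocks, and the clamp arm stands clear. Lowering it now.

>>> apply_moves --increments '[[[1,0,0,1,0],[1,0,0,2,0],[1,0,0,3,0],[1,0,0,4,0],[1,0,0,5,0],[1,0,0,5.8,0],[1,0,0,6.5,0],[1,0,0,6.5,0],[1,0,0,6.5,0]]]'

```text
t: 5.12
tcp_pos: [0.5501, 0.0986, 0.0355]
tool_rot: [1.992, 2.43, 0.014]
ft_force: [-21.8, 4.8, 63.6]
width: 0.0533
```

>>> apply_moves --increments '[[[1,0,0,-0.5,0],[1,0,0,-0.5,0],[1,0,0,-0.5,0]]]'

```text
t: 5.37
tcp_pos: [0.5499, 0.0986, 0.0404]
tool_rot: [1.991, 2.429, 0.014]
ft_force: [0.3, -1.3, -1.2]
width: 0.0533
```

```bash
python3 go.py 
python3 - <<'E'
from h import *
im=avg("top",2); crop(im,270,165,55,75,6,"place2")
a=avg("scene",2); crop(a,225,195,90,90,6,"place2s")
x=cv2.imread("pics/place2.png");y=cv2.imread("pics/place2s.png");o=np.zeros((540,880,3),np.uint8);o[:450,:330]=x;o[:540,335:875]=y;cv2.imwrite("pics/p2.png",o[:,:800] if 0 else cv2.resize(o,(800,491)))
E
```

```text
t 5.37 tcp [0.5499 0.0986 0.0404] psi 101.33 tilt [ 0.006  0.007 -1.   ] w 0.0533 F [ 0.3 -1.3 -1.2] q [ 0.06  0.33 -0.4   0.84  0.01  1.43]
```

View pics/p2.png

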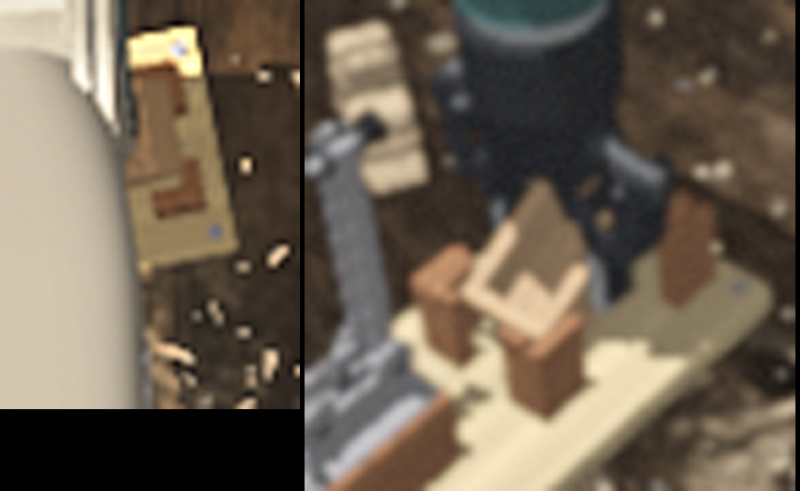

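```bash
python3 - <<'E'
from h import *
t=np.array([.5499,.0986]);psi=np.deg2rad(101.2);ex=np.array([np.cos(psi),np.sin(psi)]);ey=np.array([-ex[1],ex[0]])
pk=np.array([.5487,.0951])
def P(o,a,b,z): return np.r_[o+ex*a+ey*b,z]
f=lambda uv:((uv-[225,195])*5.454+[304.5,0]).round(0)
for dz in(0,.01,.02): print("rim +x corners if level, raised",dz,[f(proj("scene",P(t,.047,b,.034+.034+dz))[0]) for b in(-.027,.027)])
print("rim mid", [f(proj("scene",P(t,0,b,.068))[0]) for b in(-.027,.027)])
for sx in(1,-1): print("block tops inner corners",sx,[f(proj("scene",P(pk,sx*.0565,b,.066))[0]) for b in(-.0355,.0355)],"outer",[f(proj("scene",P(pk,sx*.0625,b,.066))[0]) for b in(-.0415,.0415)])
E
```

```text
rim +x corners if level, raised 0 [array([448., 267.]), array([530., 316.])]
rim +x corners if level, raised 0.01 [array([446., 252.]), array([528., 301.])]
rim +x corners if level, raised 0.02 [array([443., 237.]), array([526., 285.])]
rim mid [array([517., 213.]), array([598., 259.])]
block tops inner corners 1 [array([430., 272.]), array([538., 336.])] outer [array([412., 273.]), array([538., 350.])]
block tops inner corners -1 [array([589., 146.]), array([695., 203.])] outer [array([588., 135.]), array([713., 202.])]
```

>>> apply_moves --increments '[[[1,0,0,-2,0],[1,0,0,-4,0],[1,0,0,-6,0],[1,0,0,-7,0],[1,0,0,-7,0],[1,0,0,-7,0]]]'

```text
t: 6.07
tcp_pos: [0.5494, 0.0978, 0.1086]
tool_rot: [-1.992, -2.428, -0.012]
ft_force: [0.3, -0.4, -1.5]
width: 0.0533
```

```bash
python3 go.py 
cat > ov.py <<'E'
from h import *
import sys
s=state();t=s["tcp_pos"];M=R.from_rotvec(s["tool_rot"]).as_matrix();psi=np.arctan2(M[1,0],M[0,0]);ex=np.array([np.cos(psi),np.sin(psi)]);ey=np.array([-ex[1],ex[0]])
def ovl(x0,y0,w,h,sc,z0,zs,name,dx=0):
    a=avg("scene",2); v=cv2.resize(a[y0:y0+h,x0:x0+w],None,fx=sc,fy=sc,interpolation=cv2.INTER_CUBIC)
    for z in zs:
        q=[np.r_[t[:2]+ex*(u*.048+dx)+ey*b*.027,z0+z] for u,b in((-1,-1),(-1,1),(1,1),(1,-1))]
        cv2.polylines(v,[(((proj("scene",q)-[x0,y0]+.5)*sc-.5)*16).round().astype(int)],True,(0,0,255),1,cv2.LINE_AA,4)
    cv2.imwrite(f"pics/{name}.png",v[:,:,::-1])
E
python3 - <<'E'
from ov import *
ovl(215,165,100,75,8,t[2]-.0065,(0,.034),"p3")
E
```

```text
t 6.07 tcp [0.5494 0.0978 0.1086] psi 101.28 tilt [ 0.004  0.007 -1.   ] w 0.0533 F [ 0.3 -0.4 -1.5] q [ 0.06  0.25 -0.34  0.98  0.01  1.43]
```

View pics/p3.png

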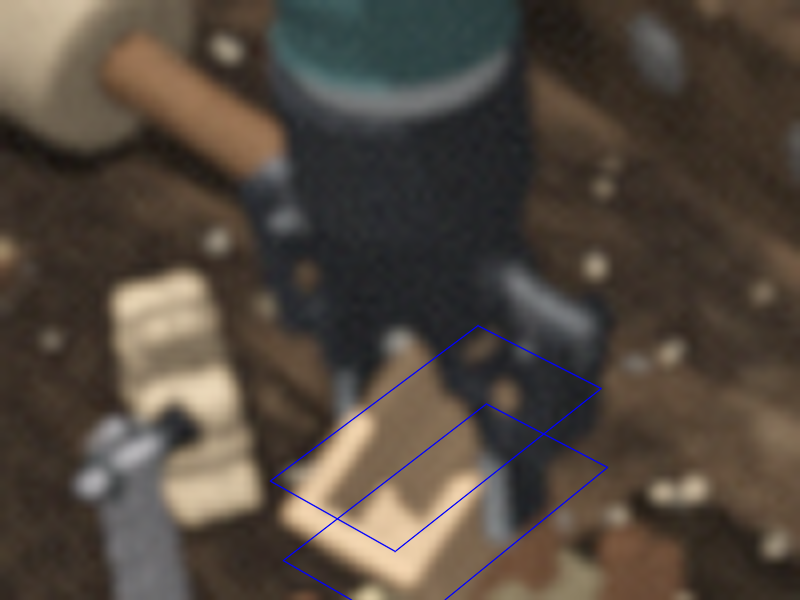

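```bash
python3 - <<'E'
from h import *
t=np.array([.5479,.0956]);psi=np.deg2rad(101.2);ex=np.array([np.cos(psi),np.sin(psi)]);ey=np.array([-ex[1],ex[0]])
x0,y0,w,h,sc=225,170,90,75,8
a=cv2.imread("pics/place1s.png")  # 4x crop at 190,190
v=cv2.resize(a,None,fx=1.5,fy=1.5,interpolation=cv2.INTER_CUBIC)[:480,180:900]
for z in(.0836,.1176):
    q=[np.r_[t+ex*u*.048+ey*b*.027,z] for u,b in((-1,-1),(-1,1),(1,1),(1,-1))]
    cv2.polylines(v,[(((proj("scene",q)-[190,190]+.5)*6-.5-[180,0])*16).round().astype(int)],True,(255,0,0),1,cv2.LINE_AA,4)
cv2.imwrite("pics/p4.png",v)
E
python3 go.py .45,-.04,.1086,101.2 .45,-.04,.022,101.2
```

```text
t 6.17 tcp [0.548  0.0977 0.1074] psi 101.29 tilt [ 0.001  0.006 -1.   ] w 0.0533 F [-0.8 -0.1 -1.6] q [ 0.06  0.25 -0.34  0.98  0.01  1.43]
 -> (0.45, -0.04, 0.1086, 101.2) shift cm [-11.59 -12.31  -0.22] turn 0.1
 -> (0.45, -0.04, 0.022, 101.2) shift cm [-11.64 -12.33   8.44] turn 0.1
```

View pics/p4.png

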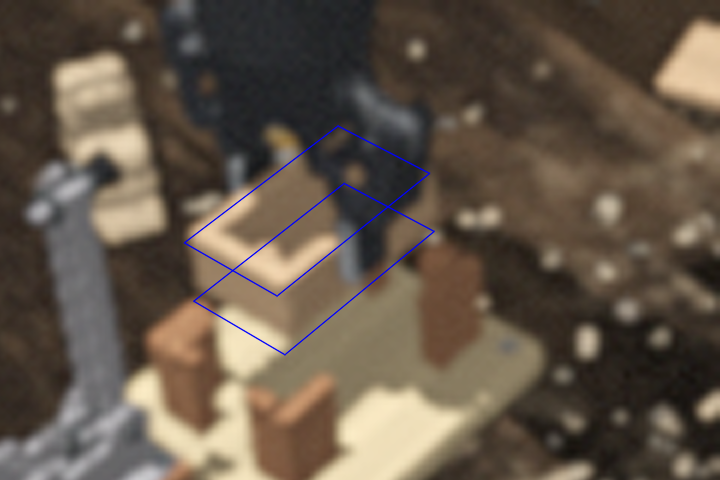

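The body was level before lowering but about 3 mm off, so it caught on a bevel and pitched in the grip. I'll set it flat on the clear bench, re-centre it by gripping, and re-measure it against the pocket. That also shows the camera-to-robot bias.

>>> apply_moves --increments '[[[1,-2.5,-2.5,0,0],[1,-5.5,-6,0,0],[1,-8.5,-9,0,0],[1,-11,-11.7,0,0],[1,-11.6,-12.3,2,0],[1,-11.6,-12.3,4.5,0],[1,-11.6,-12.3,6.5,0],[1,-11.6,-12.3,7.8,0],[1,-11.6,-12.3,8.4,0],[1,-11.6,-12.3,8.4,0],[1,-11.6,-12.3,8.4,0]]]'

```text
t: 7.08
tcp_pos: [0.4496, -0.0393, 0.0219]
tool_rot: [-1.989, -2.426, -0.008]
ft_force: [-0.1, 0.5, -0.6]
width: 0.0531
```

>>> apply_moves --increments '[[[1,0,0,0.6,0],[1,0,0,0.6,0],[0,0,0,0.6,0],[0,0,0,0.6,0],[0,0,0,0.6,0],[0,0,0,0.6,0],[0,0,0,1.2,0],[0,0,0,1.2,0],[1,0,0,1.2,0],[1,0,0,1.2,0],[1,0,0,1.2,0],[1,0,0,1.2,0]]]'

```text
t: 8.08
tcp_pos: [0.45, -0.0393, 0.0101]
tool_rot: [-1.989, -2.426, -0.008]
ft_force: [-0.8, 0.1, 0.5]
width: 0.0536
```

>>> apply_moves --increments '[[[1,0,0,0,0],[1,0,0,0,0],[1,0,0,0,0]]]'

```text
t: 8.33
tcp_pos: [0.45, -0.0393, 0.0101]
tool_rot: [-1.989, -2.426, -0.008]
ft_force: [0.8, -0.3, 0.5]
width: 0.0535
```

>>> apply_moves --increments '[[[0,0,0,0,0],[0,0,0,0,0],[0,0,0,0,0],[0,0,0,-2,0],[0,0,0,-5,0],[0,0,0,-9,0],[0,-4,0,-12,0],[0,-8,2,-12,0],[0,-12,4,-12,0],[0,-16,5,-12,0],[0,-20,6,-12,0],[0,-24,6,-12,0]]]'

```text
t: 9.33
tcp_pos: [0.5553, -0.2565, 0.1288]
tool_rot: [-1.989, -2.428, -0.01]
ft_force: [1.3, -0.0, 0.7]
width: 0.0856
```

>>> apply_moves --increments '[[[0,-4,0,0,0],[0,-8,0,0,0],[0,-12,0,0,0],[0,-12,0,0,0]]]'

```text
t: 9.67
tcp_pos: [0.5804, -0.3821, 0.1277]
tool_rot: [1.995, 2.422, 0.006]
ft_force: [0.5, -0.0, 0.5]
width: 0.0855
```

```bash
python3 go.py; cat > f2.py <<'E'
from fit import *
im=avg("top",3);np.save("top2.npy",im)
for t in(140,160,180):
    fit(im,(300,190,60,50),lambda c:(c[...,0]>t)&(c[...,1]>t-30),(.096,.054,.034),1.767)
u=proj("top",box([.4496,-.0393,1.767],.096,.054,.034)).round(1).tolist();print(u)
v=cv2.resize(im[185:245,290:365],None,fx=8,fy=8,interpolation=cv2.INTER_CUBIC)
for z in(0,.034):
    q=(proj("top",box([.4496,-.0393,1.767],.096,.054,.0001,z))[[0,2,6,4]]-[290,185]+.5)*8-.5
    cv2.polylines(v,[q.round().astype(int)],True,(0,0,255),1)
cv2.imwrite("pics/p5.png",v[:,:,::-1])
E
python3 f2.py; python3 f1.py top2.npy
```

```text
t 9.67 tcp [ 0.5804 -0.3821  0.1277] psi 101.04 tilt [ 0.005  0.001 -1.   ] w 0.0855 F [ 0.5 -0.   0.5] q [-0.68  0.46  0.01  1.12  0.    0.7 ]
[ 0.4558 -0.06    1.7616] deg 100.9 xor px 30.8 area 585.0 560.0
[ 0.4561 -0.0621  1.7685] deg 101.3 xor px 79.1 area 492.0 560.0
[ 0.4507 -0.0615  1.9027] deg 109.0 xor px 165.0 area 393.0 559.0
[[341.7, 214.3], [342.2, 213.3], [345.2, 230.9], [345.7, 230.3], [312.2, 220.3], [312.0, 219.4], [315.5, 236.9], [315.4, 236.5]]
60 [0.5488 0.0954 1.7695] 123.36611519607843 214.125 335.0
75 [0.5488 0.0954 1.7695] 125.24111519607843 211.8125 335.0
90 [0.5488 0.0957 1.7722] 141.0001225490196 195.65625 334.984375
```

View pics/p5.png

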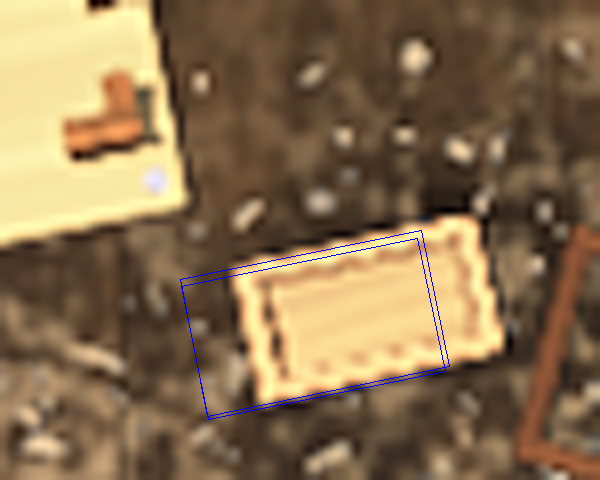

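The body slid about 21 mm towards −x in the grip while it was jammed. It is now flat, square to the jig, and centred at robot coordinates of about (.4542, −.0604). The camera bias across the jaws is about 1.5 mm. I'll regrip it harder.

```bash
python3 go.py .4542,-.0604,.1277,101.1 .4542,-.0604,.008,101.1
```

```text
t 9.82 tcp [ 0.5784 -0.3741  0.1274] psi 101.31 tilt [ 0.001  0.008 -1.   ] w 0.0853 F [-0.5  0.9  0.6] q [-0.67  0.45  0.    1.12  0.01  0.7 ]
 -> (0.4542, -0.0604, 0.1277, 101.1) shift cm [33.19 -6.03  0.2 ] turn 0.2
 -> (0.4542, -0.0604, 0.008, 101.1) shift cm [33.1  -6.06 12.17] turn 0.2
```

>>> apply_moves --increments '[[[0,3.5,0,0,0],[0,7,-0.5,0,0],[0,11,-1.5,0,0],[0,15,-2.5,0,0],[0,19,-3.5,0,0],[0,23,-4.5,0,0],[0,27,-5.3,0,0],[0,30.5,-5.8,0,0],[0,33,-6,1,0],[0,33.2,-6,3,0],[0,33.2,-6,4,0],[0,33.2,-6,4,0]]]' --newtons 80

```text
t: 10.82
tcp_pos: [0.4513, -0.0581, 0.0876]
tool_rot: [-1.983, -2.425, -0.007]
ft_force: [-0.2, -0.2, -0.0]
width: 0.0854
```

```bash
python3 go.py .4542,-.0604,.008,101.1
```

```text
t 10.82 tcp [ 0.4513 -0.0581  0.0876] psi 101.44 tilt [-0.004  0.009 -1.   ] w 0.0854 F [-0.2 -0.2 -0. ] q [-0.28  0.11 -0.56  0.91  0.01  1.1 ]
 -> (0.4542, -0.0604, 0.008, 101.1) shift cm [-0.36  0.25  7.96] turn 0.3
```

>>> apply_moves --increments '[[[0,-0.35,0.25,3,0],[0,-0.35,0.25,5.5,0],[0,-0.35,0.25,7.5,0],[0,-0.35,0.25,7.9,0],[0,-0.35,0.25,7.9,0],[0.2,-0.35,0.25,7.9,0],[0.3,-0.35,0.25,7.9,0],[0.4,-0.35,0.25,7.9,0],[0.6,-0.35,0.25,7.9,0],[1,-0.35,0.25,7.9,0],[1,-0.35,0.25,7.9,0],[1,-0.35,0.25,7.9,0]]]'

```text
t: 11.82
tcp_pos: [0.4559, -0.061, 0.0105]
tool_rot: [-1.986, -2.427, -0.009]
ft_force: [-0.6, 0.1, 5.7]
width: 0.0522
```

```bash
python3 go.py .5473,.0951,.09,101.2
```

```text
t 11.82 tcp [ 0.4559 -0.061   0.0105] psi 101.43 tilt [-0.001  0.008 -1.   ] w 0.0522 F [-0.6  0.1  5.7] q [-0.28  0.23 -0.63  0.72  0.01  1.09]
 -> (0.5473, 0.0951, 0.09, 101.2) shift cm [13.55 12.06 -7.83] turn 0.2
```

>>> apply_moves --increments '[[[1,0,0,-2,0],[1,0,0,-5,0],[1,0,0,-8,0],[1,1,1,-9,0],[1,3,3,-9,0],[1,5.5,5.5,-9,0],[1,8,8,-9,0],[1,10.5,10,-9,0],[1,12.5,11.5,-9,0],[1,13.4,12,-9,0],[1,13.4,12,-9,0],[1,13.4,12,-9,0]]]'

```text
t: 12.82
tcp_pos: [0.5466, 0.0934, 0.1019]
tool_rot: [-1.985, -2.429, -0.007]
ft_force: [-0.4, -0.1, -1.6]
width: 0.052
```

```bash
python3 go.py .5475,.0942,.075,101.2  .5475,.0942,.0285,101.2
python3 - <<'E'
from ov import *
ovl(225,170,90,75,8,t[2]-.0105,(0,.034),"p6",dx=.0009)
v=cv2.imread("pics/p6.png")
ps=np.deg2rad(101.2);ex=np.array([np.cos(ps),np.sin(ps)]);ey=np.array([-ex[1],ex[0]]);pk=np.array([.5488,.0954])
for bx,by,z in((.0625,.0415,.066),):
    for sx in(1,-1):
        for sy in(1,-1):
            q=[np.r_[pk+ex*sx*a+ey*sy*b,z] for a,b in((.0325,.0415),(.0625,.0415),(.0625,.0155))]
            cv2.polylines(v,[((proj("scene",q)-[225,170]+.5)*8-.5).round().astype(int)],False,(0,255,0),1)
cv2.imwrite("pics/p6.png",v)
E
```

```text
t 12.82 tcp [0.5466 0.0934 0.1019] psi 101.49 tilt [-0.001  0.007 -1.   ] w 0.052 F [-0.4 -0.1 -1.6] q [ 0.05  0.25 -0.35  0.97  0.01  1.42]
 -> (0.5475, 0.0942, 0.075, 101.2) shift cm [0.04 0.11 2.69] turn 0.3
 -> (0.5475, 0.0942, 0.0285, 101.2) shift cm [0.01 0.11 7.34] turn 0.3
```

View pics/p6.png

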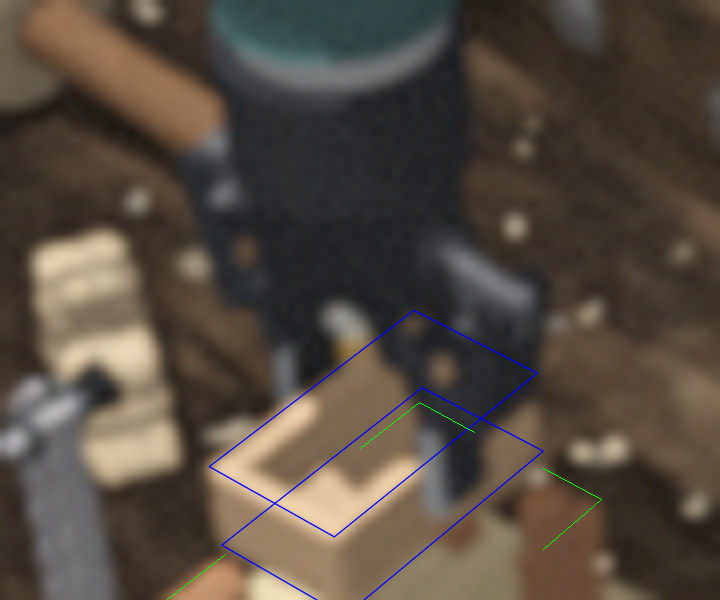

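```bash
cat > f3.py <<'E'
from h import *
from scipy.optimize import minimize
S=8;x0,y0,w,h=236,212,75,72;o=np.array([x0,y0])
im=cv2.imread("pics/scene0.png")[:,:,::-1]
c=cv2.resize(im[y0:y0+h,x0:x0+w],None,fx=S,fy=S,interpolation=cv2.INTER_CUBIC).astype(int)
def blocks(p):
    m=np.zeros((h*S,w*S),np.uint8); cs,sn=np.cos(p[2]),np.sin(p[2])
    for sx in(-1,1):
        for sy in(-1,1):
            for a0,a1,b0,b1 in((32.5,62.5,29.5,41.5),(50.5,62.5,15.5,41.5)):
                q=[]
                for z in(.018,.060,.066):
                    e=6 if z>.061 else 0
                    for a in(a0,a1):
                        for b in(b0,b1):
                            aa=max(a,50.5+e) if a0>50 else a; bb=max(b,29.5+e) if a0<50 else b
                            X,Y=sx*aa/1e3,sy*bb/1e3; q.append([p[0]+cs*X-sn*Y,p[1]+sn*X+cs*Y,z])
                uv=(proj("scene",q)-o+.5)*S-.5
                cv2.fillConvexPoly(m,np.round(cv2.convexHull(uv.astype(np.float32))*16).astype(int),255,cv2.LINE_AA,4)
    return m
for r in(1.35,1.45,1.55):
    m=((c[...,0]>r*c[...,1])&(c[...,0]>85)).astype(np.uint8)*255
    m=cv2.morphologyEx(m,cv2.MORPH_OPEN,np.ones((13,13)))
    f=lambda d:np.abs(blocks([.5488+d[0]/1e3,.0954+d[1]/1e3,1.767+d[2]/1e2]).astype(int)-m).sum()/255/64
    b=min((minimize(f,s,method="Nelder-Mead",options=dict(initial_simplex=np.array(s)+np.array([[0,0,-2],[4,0,0],[0,4,0],[0,0,3]]))) for s in([0,0,0],[6,0,0],[-6,0,0],[0,6,0],[0,-6,0])),key=lambda r:r.fun)
    print(r,b.x.round(2),b.fun,(m>0).sum()/64,(blocks([.5488,.0954,1.767])>127).sum()/64)
E
python3 f3.py
```

```text
1.35 [ 4.5  -0.22 -0.23] 603.6009803921569 583.21875 901.390625
1.45 [ 170.67 -266.67  195.  ] 0.0 0.0 901.390625
1.55 [ 170.67 -266.67  195.  ] 0.0 0.0 901.390625
```

>>> apply_moves --increments '[[[1,0.02,0.1,1,0],[1,0.02,0.1,2,0],[1,0.02,0.1,2.8,0],[1,0.02,0.1,3.1,0],[1,0.02,0.1,3.4,0],[1,0.02,0.1,3.7,0],[1,0.02,0.1,3.7,0]]]'

```text
t: 13.5
tcp_pos: [0.5464, 0.0929, 0.0636]
tool_rot: [-1.986, -2.425, -0.005]
ft_force: [-0.3, 0.1, -1.7]
width: 0.0523
```

>>> apply_moves --increments '[[[1,0,0,0.5,0],[1,0,0,1,0],[1,0,0,1.5,0],[1,0,0,2,0],[1,0,0,2,0]]]'

```text
t: 13.92
tcp_pos: [0.5464, 0.0932, 0.0425]
tool_rot: [-1.986, -2.425, -0.005]
ft_force: [1.9, 0.5, -2.3]
width: 0.0526
```

>>> apply_moves --increments '[[[1,0,0,0.5,0],[1,0,0,1,0],[1,0,0,1.4,0],[1,0,0,1.4,0]]]'

```text
t: 14.25
tcp_pos: [0.5464, 0.0932, 0.0286]
tool_rot: [-1.986, -2.425, -0.005]
ft_force: [-0.3, -0.4, 2.5]
width: 0.0527
```

The body went down to its seated height with almost no force. Releasing and retreating so the camera can see.

>>> apply_moves --increments '[[[0.4,0,0,0,0],[0,0,0,0,0],[0,0,0,0,0],[0,0,0,0,0],[0,0,0,-2,0],[0,0,0,-5,0],[0,0,0,-9,0],[0,-3,0,-12,0],[0,-6.5,0,-12,0],[0,-10.5,0,-12,0],[0,-14.5,0,-12,0],[0,-18,0,-12,0]]]'

```text
t: 15.25
tcp_pos: [0.5826, -0.0862, 0.1478]
tool_rot: [-1.987, -2.426, -0.006]
ft_force: [1.6, -0.3, 0.6]
width: 0.0854
```

```bash
python3 go.py .56,-.30,.15,164
```

```text
t 15.25 tcp [ 0.5826 -0.0862  0.1478] psi 101.35 tilt [-0.002  0.006 -1.   ] w 0.0854 F [ 1.6 -0.3  0.6] q [-0.26  0.27 -0.22  1.09  0.01  1.11]
 -> (0.56, -0.3, 0.15, 164.0) shift cm [-20.51  -6.42  -0.36] turn -62.6
```

>>> apply_moves --increments '[[[0,-3,-1,0,-7],[0,-7,-2,0,-14],[0,-11,-3.2,0,-21],[0,-15,-4.2,0,-28],[0,-19,-5.5,0,-35],[0,-23,-6.5,0,-42],[0,-26,-7.5,0,-49],[0,-28.5,-8,0,-56],[0,-30,-8.5,0,-62.5],[0,-30,-8.5,0,-62.5]]]'

```text
t: 16.08
tcp_pos: [0.5576, -0.401, 0.1454]
tool_rot: [-0.443, -3.108, -0.007]
ft_force: [0.4, -0.7, -0.9]
width: 0.0852
```

```bash
cat > f4.py <<'E'
from fit import *
im=avg("top",3);np.save("top3.npy",im)
fs=[fit(im,(351,208,30,40),lambda c:(c[...,0]-c[...,2]>t)&(c[...,1]<.75*c[...,0]),(.096,.054,.012),2.86) for t in(55,65,75)] if 1 else 0
v=cv2.resize(im[165:215,262:316],None,fx=8,fy=8,interpolation=cv2.INTER_CUBIC)
pb=[.5488,.0954,1.767]
q=(proj("top",box(pb,.096,.054,.0001,.052))[[0,2,6,4]]-[262,165]+.5)*8-.5
cv2.polylines(v,[q.round().astype(int)],True,(0,0,255),1)
v2=cv2.resize(im[205:250,348:384],None,fx=8,fy=8,interpolation=cv2.INTER_CUBIC)
for L,W in((.096,.054),(.076,.034)):
    q=(proj("top",box(fs[1],L,W,.0001,.012))[[0,2,6,4]]-[348,205]+.5)*8-.5
    cv2.polylines(v2,[q.round().astype(int)],True,(0,0,255),1)
o=np.zeros((400,730,3),np.uint8);o[:,:432]=v;o[:360,440:728]=v2;cv2.imwrite("pics/p7.png",o[:,:,::-1])
E
python3 f4.py; python3 go.py
```

```text
[ 0.3297 -0.0692  3.1   ] deg 177.6 xor px 11.3 area 11.0 0.0
t 16.23 tcp [ 0.558  -0.3963  0.1454] psi 163.75 tilt [-0.003  0.008 -1.   ] w 0.086 F [-0.7  0.2 -0.2] q [-0.71  0.44  0.01  1.16  0.   -0.43]Traceback (most recent call last):
  File "f4.py", line 3, in <module>
    fs=[fit(im,(351,208,30,40),lambda c:(c[...,0]-c[...,2]>t)&(c[...,1]<.75*c[...,0]),(.096,.054,.012),2.86) for t in(55,65,75)] if 1 else 0
        ~~~^^^^^^^^^^^^^^^^^^^^^^^^^^^^^^^^^^^^^^^^^^^^^^^^^^^^^^^^^^^^^^^^^^^^^^^^^^^^^^^^^^^^^^^^^^^^^^^^^
  File "fit.py", line 22, in fit
    m=mask(im,roi,sel); o=np.array(roi[:2]);
  File "fit.py", line 19, in mask
    out=np.zeros_like(m); k=max(cs,key=cv2.contourArea)
                            ~~~^^^^^^^^^^^^^^^^^^^^^^^^
ValueError: max() iterable argument is empty
```

```bash
sed -i 's/np.ones((25,25))/np.ones((KO,KO))/; s/^S=8/S=8;KO=5/' fit.py; sed -i 's/in(55,65,75)/in(50,58,65)/;s/^im=avg("top",3);np.save("top3.npy",im)/im=np.load("top3.npy")if 0 else avg("top",2);np.save("top3.npy",im)/' f4.py; python3 f4.py
```

```text
[ 0.4367 -0.1557  2.8674] deg 164.3 xor px 15.9 area 553.0 540.0
[ 0.437  -0.1557  2.863 ] deg 164.0 xor px 6.5 area 540.0 540.0
[ 0.4369 -0.1559  2.865 ] deg 164.2 xor px 13.3 area 526.0 540.0
```

```bash
python3 go.py .4354,-.1557,.145,164.1 .4354,-.1557,-.003,164.1
```

```text
t 16.33 tcp [ 0.5583 -0.3956  0.1456] psi 163.86 tilt [-0.003  0.007 -1.   ] w 0.0857 F [-0.7  0.3  0.5] q [-0.71  0.43  0.01  1.15  0.   -0.43]
 -> (0.4354, -0.1557, 0.145, 164.1) shift cm [18.47 19.63  0.27] turn -0.2
 -> (0.4354, -0.1557, -0.003, 164.1) shift cm [18.41 19.54 15.07] turn -0.2
```

>>> apply_moves --increments '[[[0,2,2,0,0],[0,4.5,4.8,0,0],[0,7,7.5,0,0],[0,9.5,10,0,0],[0,12,12.8,0,0],[0,14.5,15.5,0,0],[0,17,18,2,0],[0,18.4,19.6,5,0],[0,18.4,19.6,8,0],[0,18.4,19.6,10,0],[0,18.4,19.6,10,0],[0,18.4,19.6,10,0]]]' --newtons 40

```text
t: 17.33
tcp_pos: [0.4346, -0.154, 0.0472]
tool_rot: [-0.438, -3.105, -0.012]
ft_force: [0.1, 0.2, 0.1]
width: 0.0851
```

```bash
python3 go.py .4354,-.1557,-.003,164.1
```

```text
t 17.33 tcp [ 0.4346 -0.154   0.0472] psi 163.92 tilt [-0.005  0.009 -1.   ] w 0.0851 F [0.1 0.2 0.1] q [-0.48  0.18 -0.59  0.81  0.01 -0.2 ]
 -> (0.4354, -0.1557, -0.003, 164.1) shift cm [-0.16 -0.17  5.02] turn -0.2
```

>>> apply_moves --increments '[[[0,-0.15,-0.15,2,0],[0,-0.15,-0.15,4,0],[0,-0.15,-0.15,5,0],[0,-0.15,-0.15,5,0],[0.2,-0.15,-0.15,5,0],[0.3,-0.15,-0.15,5,0],[0.4,-0.15,-0.15,5,0],[0.5,-0.15,-0.15,5,0],[0.7,-0.15,-0.15,5,0],[1,-0.15,-0.15,5,0],[1,-0.15,-0.15,5,0],[1,-0.15,-0.15,5,0]]]'

```text
t: 18.33
tcp_pos: [0.4369, -0.1562, -0.0011]
tool_rot: [-0.439, -3.108, -0.011]
ft_force: [-0.5, 2.0, 5.9]
width: 0.053
```

```bash
python3 go.py
```

```text
t 18.33 tcp [ 0.4369 -0.1562 -0.0011] psi 163.92 tilt [-0.002  0.007 -1.   ] w 0.053 F [-0.5  2.   5.9] q [-0.49  0.25 -0.63  0.7   0.01 -0.21]
```

>>> apply_moves --increments '[[[1,0,0,-0.7,0],[1,0,0,-2,0],[1,0,0,-4,0],[1,0,0,-6.5,0],[1,0,0,-9,3],[1,0,0,-11,8],[1,0,0,-11,11]]]' --newtons 60

```text
t: 18.92
tcp_pos: [0.4407, -0.1588, 0.1143]
tool_rot: [0.74, 3.048, 0.006]
ft_force: [0.2, 1.2, -0.8]
width: 0.0523
```

```bash
python3 go.py .5466,.0931,.11,101.2
```

```text
t 18.92 tcp [ 0.4407 -0.1588  0.1143] psi 152.71 tilt [ 0.006  0.003 -1.   ] w 0.0523 F [ 0.2  1.2 -0.8] q [-0.49  0.09 -0.51  0.96  0.01 -0.01]
 -> (0.5466, 0.0931, 0.11, 101.2) shift cm [ 2.14 27.24  0.56] turn 51.5
```

>>> apply_moves --increments '[[[1,0,2,0,6],[1,0.3,5,0,12],[1,0.6,8,0,19],[1,0.9,11,0,26],[1,1.2,14,0,33],[1,1.5,17,0,40],[1,1.8,20,0,46],[1,2,23,0,51.5],[1,2.1,25.5,0,51.5],[1,2.1,27,0,51.5],[1,2.1,27.2,0,51.5],[1,2.1,27.2,0,51.5]]]'

```text
t: 19.92
tcp_pos: [0.547, 0.0928, 0.116]
tool_rot: [1.99, 2.426, 0.009]
ft_force: [-0.1, -0.0, -1.2]
width: 0.0521
```

```bash
python3 go.py .5466,.0931,.075,101.2 .5466,.0931,.051,101.2
```

```text
t 19.92 tcp [0.547  0.0928 0.116 ] psi 101.29 tilt [ 0.007  0.002 -1.   ] w 0.0521 F [-0.1 -0.  -1.2] q [ 0.05  0.24 -0.34  0.99  0.    1.42]
 -> (0.5466, 0.0931, 0.075, 101.2) shift cm [ 0.03 -0.06  4.1 ] turn 0.1
 -> (0.5466, 0.0931, 0.051, 101.2) shift cm [ 0.03 -0.07  6.5 ] turn 0.1
```

>>> apply_moves --increments '[[[1,0.03,-0.05,1.5,0],[1,0.03,-0.05,3,0],[1,0.03,-0.05,4,0],[1,0.03,-0.05,5,0],[1,0.03,-0.05,5.4,0],[1,0.03,-0.05,5.8,0],[1,0.03,-0.05,5.8,0]]]'

```text
t: 20.5
tcp_pos: [0.5464, 0.0927, 0.0575]
tool_rot: [1.991, 2.426, 0.008]
ft_force: [-0.7, -0.5, 0.3]
width: 0.0522
```

>>> apply_moves --increments '[[[1,0,0,0.3,0],[1,0,0,0.5,0],[1,0,0,0.7,0],[1,0,0,0.7,0]]]'

```text
t: 20.83
tcp_pos: [0.5469, 0.0928, 0.0511]
tool_rot: [1.99, 2.426, 0.009]
ft_force: [-1.3, -0.1, 2.0]
width: 0.0522
```

>>> apply_moves --increments '[[[0.4,0,0,0,0],[0,0,0,0,0],[0,0,0,0,0],[0,0,0,0,0],[0,0,0,-2,0],[0,0,0,-5,0],[0,0,0,-9,0],[0,-3,0,-10,5],[0,-6.5,0,-10,12],[0,-10.5,0,-10,19],[0,-14.5,0,-10,26],[0,-18,0,-10,33]]]'

```text
t: 21.83
tcp_pos: [0.5819, -0.0861, 0.1514]
tool_rot: [2.603, 1.753, 0.011]
ft_force: [0.5, 0.1, 0.6]
width: 0.0854
```

```bash
python3 go.py .52,-.40,.15,25.9
```

```text
t 21.83 tcp [ 0.5819 -0.0861  0.1514] psi 67.92 tilt [ 0.008  0.001 -1.   ] w 0.0854 F [0.5 0.1 0.6] q [-0.26  0.26 -0.22  1.08  0.    1.7 ]
 -> (0.52, -0.4, 0.15, 25.9) shift cm [-31.41   6.06   0.05] turn 42.0
```

>>> apply_moves --increments '[[[0,-3.5,0.6,0,7],[0,-7.5,1.4,0,14],[0,-11.5,2.2,0,21],[0,-15.5,3,0,28],[0,-19.5,3.8,0,35],[0,-23.5,4.5,0,42],[0,-27,5.2,0,42],[0,-30,5.8,0,42],[0,-31.4,6,0,42],[0,-31.4,6,0,42]]]'

```text
t: 22.67
tcp_pos: [0.5187, -0.403, 0.1503]
tool_rot: [3.061, 0.698, 0.012]
ft_force: [-0.1, -0.4, 0.9]
width: 0.0852
```

```bash
cat > f5.py <<'E'
from fit import *
im=avg("top",3);np.save("top4.npy",im)
pale=lambda c:(c[...,0]>175)&(c[...,1]>140)
print("panel");fit(im,(362,163,40,45),pale,(.096,.054,.010,.005),-2.689)
# frame in pocket: dark ring, match ring model at z .052-.064 to redness inside pocket
x0,y0,w,h=262,165,54,50
c=cv2.resize(im[y0:y0+h,x0:x0+w],None,fx=S,fy=S,interpolation=cv2.INTER_CUBIC).astype(float)
red=(c[...,2]/c[...,0]); lum=c[...,0]
def ring(p):
    m=np.zeros((h*S,w*S),np.uint8)
    for L,W,v in((.096,.054,255),(.076,.034,0)):
        q=(proj("top",box(p,L,W,.0001,.064))[[0,2,6,4]]-[x0,y0]+.5)*S-.5
        cv2.fillConvexPoly(m,np.round(q*16).astype(int),v,cv2.LINE_AA,4)
    return m/255
f=lambda d:(lum*ring([.5488+d[0]/1e3,.0954+d[1]/1e3,1.767+d[2]/1e2])).sum()/ring([.5488,.0954,1.767]).sum()
r=min((minimize(f,s,method="Nelder-Mead",options=dict(initial_simplex=np.array(s)+np.array([[0,0,-2],[4,0,0],[0,4,0],[0,0,3]]))) for s in([0,0,0],[3,0,0],[-3,0,0],[0,3,0],[0,-3,0])),key=lambda r:r.fun)
print("frame rel pocket(cam) mm,0.01rad",r.x.round(2),r.fun.round(1),"at 0:",f([0,0,0]).round(1))
v=cv2.resize(im[y0:y0+h,x0:x0+w],None,fx=S,fy=S,interpolation=cv2.INTER_CUBIC)
e=cv2.findContours((ring([.5488+r.x[0]/1e3,.0954+r.x[1]/1e3,1.767+r.x[2]/1e2])>.5).astype(np.uint8),cv2.RETR_LIST,cv2.CHAIN_APPROX_NONE)[0]
cv2.drawContours(v,e,-1,(0,0,255),1);cv2.imwrite("pics/p8.png",v[:,:,::-1])
E
python3 f5.py; python3 go.py
```

```text
panel
[ 0.5767 -0.205  -2.6908] deg -154.2 xor px 8.5 area 526.0 530.0
frame rel pocket(cam) mm,0.01rad [-4.08 -8.2   0.95] 130.0 at 0: 158.1
t 22.82 tcp [ 0.5194 -0.3984  0.1502] psi 25.96 tilt [ 0.007  0.003 -1.   ] w 0.0853 F [ 0.2 -0.3  0.2] q [-0.76  0.37 -0.07  1.13  0.01  1.93]
```

View pics/p8.png

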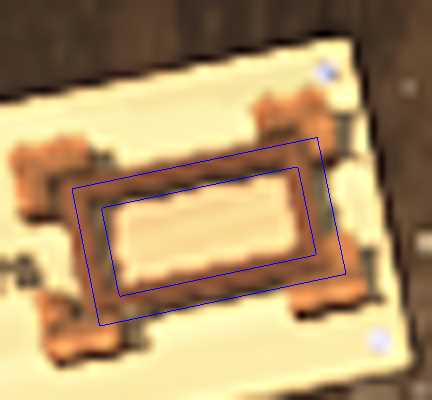

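The frame lies in the pocket area, but the fit suggests it is off towards −x. I'll measure both placed parts by image differencing, comparing empty, body in place, and frame in place.

```bash
cat > f6.py <<'E'
from fit import *
def dm(a,b,thr,zt,H,name,rat=None):
    x0,y0,w,h=262,160,60,60
    A,B=[cv2.resize(np.load(n)[y0:y0+h,x0:x0+w],None,fx=S,fy=S,interpolation=cv2.INTER_CUBIC).astype(float) for n in(a,b)]
    m=(np.abs(A-B).max(2)>thr)
    if rat: m&=(B[...,1]/B[...,0]<rat)
    m=cv2.morphologyEx(m.astype(np.uint8)*255,cv2.MORPH_OPEN,np.ones((7,7)))
    k=max(cv2.findContours(m,cv2.RETR_EXTERNAL,cv2.CHAIN_APPROX_NONE)[0],key=cv2.contourArea)
    hull=np.zeros_like(m);cv2.drawContours(hull,[cv2.convexHull(k)],-1,255,-1)
    def s(d):
        p=[.5488+d[0]/1e3,.0954+d[1]/1e3,1.767+d[2]/1e2]
        q=(proj("top",box(p,.096,.054,H,zt-H))-[x0,y0]+.5)*S-.5
        o=np.zeros_like(m);cv2.fillConvexPoly(o,np.round(cv2.convexHull(q.astype(np.float32))*16).astype(int),255,cv2.LINE_AA,4);return o
    f=lambda d:np.abs(s(d).astype(int)-hull).sum()/255/64
    r=minimize(f,[0,0,0],method="Nelder-Mead",options=dict(initial_simplex=np.array([[-3,-3,-2],[4,0,0],[0,4,0],[0,0,3]])))
    d=r.x;ex=np.array([-.194,.981]);ey=np.array([-.981,-.194])
    print(name,thr,rat,"ex",(d[:2]@ex).round(1),"ey",(d[:2]@ey).round(1),"yaw",(d[2]/100*57.3).round(1),"xor",r.fun.round(1),"area",((hull>0).sum()/64).round(),((s(d)>127).sum()/64).round())
    return m
for thr in(25,40): dm("top2.npy","top3.npy",thr,.052,.034,"body")
ms=[dm("top3.npy","top4.npy",thr,.064,.012,"frame",rt) for thr,rt in((30,None),(50,None),(30,.72),(30,.66))]
E
python3 f6.py
```

```text
body 25 None ex -6.7 ey 1.6 yaw -1.5 xor 173.5 area 418.0 589.0
body 40 None ex -6.4 ey 5.8 yaw 3.0 xor 366.7 area 221.0 588.0
frame 30 None ex -1.3 ey 2.9 yaw 0.1 xor 51.4 area 620.0 571.0
frame 50 None ex -1.6 ey 2.9 yaw -0.0 xor 35.5 area 601.0 571.0
frame 30 0.72 ex -2.0 ey 2.8 yaw 0.2 xor 28.0 area 596.0 571.0
frame 30 0.66 ex -2.8 ey 2.9 yaw -0.3 xor 17.8 area 580.0 571.0
```

```bash
python3 go.py .5767,-.205,.15,25.8 .5767,-.205,-.002,25.8
```

```text
t 22.82 tcp [ 0.5194 -0.3984  0.1502] psi 25.96 tilt [ 0.007  0.003 -1.   ] w 0.0853 F [ 0.2 -0.3  0.2] q [-0.76  0.37 -0.07  1.13  0.01  1.93]
 -> (0.5767, -0.205, 0.15, 25.8) shift cm [ 13.62 -14.88   0.11] turn 0.2
 -> (0.5767, -0.205, -0.002, 25.8) shift cm [ 13.5  -14.89  15.31] turn 0.2
```

>>> apply_moves --increments '[[[0,2,-2,0,0],[0,4.5,-5,0,0],[0,7,-7.8,0,0],[0,9.5,-10.5,0,0],[0,12,-13,1,0],[0,13.4,-14.8,3,0],[0,13.6,-14.9,6,0],[0,13.6,-14.9,9,0],[0,13.6,-14.9,10,0],[0,13.6,-14.9,10,0],[0,13.6,-14.9,10,0]]]'

```text
t: 23.73
tcp_pos: [0.5769, -0.2036, 0.0512]
tool_rot: [-3.059, -0.707, -0.01]
ft_force: [-0.3, -0.6, 0.8]
width: 0.0851
```

```bash
python3 go.py .5767,-.205,-.002,25.8
```

```text
t 23.73 tcp [ 0.5769 -0.2036  0.0512] psi 26.02 tilt [ 0.006  0.003 -1.   ] w 0.0851 F [-0.3 -0.6  0.8] q [-0.45  0.4  -0.27  0.9   0.01  2.24]
 -> (0.5767, -0.205, -0.002, 25.8) shift cm [-0.11  0.12  5.32] turn 0.2
```

>>> apply_moves --increments '[[[0,-0.1,0.1,2,0],[0,-0.1,0.1,4,0],[0,-0.1,0.1,5.3,0],[0,-0.1,0.1,5.3,0],[0.2,-0.1,0.1,5.3,0],[0.3,-0.1,0.1,5.3,0],[0.4,-0.1,0.1,5.3,0],[0.5,-0.1,0.1,5.3,0],[0.7,-0.1,0.1,5.3,0],[1,-0.1,0.1,5.3,0],[1,-0.1,0.1,5.3,0],[1,-0.1,0.1,5.3,0]]]'

```text
t: 24.73
tcp_pos: [0.5783, -0.2056, 0.0003]
tool_rot: [3.061, 0.707, 0.015]
ft_force: [-0.6, 0.9, 6.2]
width: 0.0519
```

```bash
python3 go.py
```

```text
t 24.73 tcp [ 5.783e-01 -2.056e-01  3.000e-04] psi 26.02 tilt [ 0.009  0.002 -1.   ] w 0.0519 F [-0.6  0.9  6.2] q [-0.45  0.46 -0.3   0.8   0.01  2.24]
```

>>> apply_moves --increments '[[[1,0,0,-0.7,0],[1,0,0,-2,0],[1,0,0,-4,0],[1,0,0,-6.5,0],[1,0,0,-9,-4],[1,0,0,-11.5,-9],[1,0,0,-12.5,-12],[1,0,0,-12.5,-12]]]'

```text
t: 25.4
tcp_pos: [0.58, -0.2071, 0.1305]
tool_rot: [2.963, 1.022, 0.024]
ft_force: [0.6, -0.3, -0.7]
width: 0.0523
```

```bash
python3 go.py .5467,.0939,.125,101.2
```

```text
t 25.4 tcp [ 0.58   -0.2071  0.1305] psi 38.07 tilt [ 0.017 -0.002 -1.   ] w 0.0523 F [ 0.6 -0.3 -0.7] q [-0.45  0.32 -0.19  1.04  0.01  2.03]
 -> (0.5467, 0.0939, 0.125, 101.2) shift cm [ 15.93 -25.76   0.43] turn -63.1
```

>>> apply_moves --increments '[[[1,1.5,-2,0,-7],[1,3,-5,0,-14],[1,4.7,-8,0,-21],[1,6.5,-11,0,-28],[1,8.5,-14,0,-35],[1,10.3,-17,0,-42],[1,12,-19.5,0,-49],[1,13.7,-22,0,-56],[1,15,-24.3,0,-63],[1,15.9,-25.7,0,-63],[1,15.9,-25.7,0,-63],[1,15.9,-25.7,0,-63]]]'

```text
t: 26.4
tcp_pos: [0.5459, 0.0939, 0.1288]
tool_rot: [1.987, 2.415, 0.013]
ft_force: [0.3, -0.4, -0.3]
width: 0.0523
```

```bash
python3 go.py .5467,.0939,.08,101.2 .5467,.0939,.06,101.2
```

```text
t 26.4 tcp [0.5459 0.0939 0.1288] psi 101.1 tilt [ 0.016 -0.002 -1.   ] w 0.0523 F [ 0.3 -0.4 -0.3] q [ 0.06  0.22 -0.33  1.01 -0.    1.43]
 -> (0.5467, 0.0939, 0.08, 101.2) shift cm [0.01 0.01 4.88] turn -0.1
 -> (0.5467, 0.0939, 0.06, 101.2) shift cm [ 0.03 -0.02  6.88] turn -0.1
```

>>> apply_moves --increments '[[[1,0,0,1.5,0],[1,0,0,3,0],[1,0,0,4.5,0],[1,0,0,5.5,0],[1,0,0,6,0],[1,0,0,6,0]]]'

```text
t: 26.9
tcp_pos: [0.5457, 0.0928, 0.0673]
tool_rot: [1.991, 2.415, 0.009]
ft_force: [-0.7, -0.9, 0.2]
width: 0.0523
```

```bash
python3 go.py .5467,.0939,.06,101.2
```

```text
t 26.9 tcp [0.5457 0.0928 0.0673] psi 101.01 tilt [ 0.013 -0.003 -1.   ] w 0.0523 F [-0.7 -0.9  0.2] q [ 0.05  0.28 -0.39  0.88 -0.    1.43]
 -> (0.5467, 0.0939, 0.06, 101.2) shift cm [0.09 0.11 0.73] turn -0.2
```

Now 3 mm above the frame. I'll correct the lateral position first, then lower.

>>> apply_moves --increments '[[[1,0.1,-0.1,0,0],[1,0.1,-0.1,0,0],[1,0.1,-0.1,0,0]]]'

```text
t: 27.15
tcp_pos: [0.5451, 0.0935, 0.0681]
tool_rot: [1.99, 2.414, 0.011]
ft_force: [0.4, 0.0, -0.9]
width: 0.0526
```

```bash
python3 go.py .5467,.0939,.06,101.2
```

```text
t 27.15 tcp [0.5451 0.0935 0.0681] psi 101.0 tilt [ 0.014 -0.003 -1.   ] w 0.0526 F [ 0.4  0.  -0.9] q [ 0.05  0.28 -0.39  0.88 -0.    1.43]
 -> (0.5467, 0.0939, 0.06, 101.2) shift cm [0.01 0.15 0.82] turn -0.2
```

I used the wrong sign in y there, so I'm correcting it.

>>> apply_moves --increments '[[[1,0,0.2,0,0],[1,0,0.2,0,0],[1,0,0.2,0.1,0]]]'

```text
t: 27.4
tcp_pos: [0.548, 0.094, 0.0679]
tool_rot: [1.989, 2.413, 0.012]
ft_force: [0.4, -0.6, -1.7]
width: 0.0524
```

```bash
python3 go.py .5467,.0939,.06,101.2
```

```text
t 27.4 tcp [0.548  0.094  0.0679] psi 101.0 tilt [ 0.016 -0.003 -1.   ] w 0.0524 F [ 0.4 -0.6 -1.7] q [ 0.06  0.29 -0.39  0.88 -0.    1.43]
 -> (0.5467, 0.0939, 0.06, 101.2) shift cm [ 0.02 -0.14  0.79] turn -0.2
```

>>> apply_moves --increments '[[[1,0,-0.1,0,0],[1,0,-0.1,0.2,0],[1,0,-0.1,0.4,0],[1,0,-0.1,0.6,0],[1,0,-0.1,0.6,0]]]'

```text
t: 27.82
tcp_pos: [0.5465, 0.0938, 0.0612]
tool_rot: [1.99, 2.414, 0.011]
ft_force: [-0.3, 0.7, -1.1]
width: 0.0525
```

>>> apply_moves --increments '[[[1,0,0,0.15,0],[1,0,0,0.25,0],[1,0,0,0.25,0]]]'

```text
t: 28.07
tcp_pos: [0.5469, 0.0938, 0.0597]
tool_rot: [1.99, 2.414, 0.012]
ft_force: [-1.2, -0.7, 5.1]
width: 0.0522
```

>>> apply_moves --increments '[[[0.4,0,0,0,0],[0,0,0,0,0],[0,0,0,0,0],[0,0,0,0,0],[0,0,0,-2,0],[0,0,0,-5,0],[0,0,0,-9,0],[0,-3,0,-10,0],[0,-6.5,0,-10,0],[0,-10.5,0,-10,0],[0,-14.5,0,-10,0],[0,-18.5,0,-10,0]]]'

```text
t: 29.07
tcp_pos: [0.5809, -0.0891, 0.1609]
tool_rot: [1.988, 2.414, 0.012]
ft_force: [0.6, 0.4, 1.1]
width: 0.0852
```

>>> apply_moves --increments '[[[1,-4,0,-2,0],[1,-8,0,-4,0],[1,-10,0,-6,0],[1,-10,0,-8,0],[1,-10,0,-8,0]]]'

```text
t: 29.48
tcp_pos: [0.6016, -0.1902, 0.2462]
tool_rot: [1.987, 2.405, 0.016]
ft_force: [0.4, -0.6, 0.7]
width: 0.0259
```

```bash
cat > f7.py <<'E'
from fit import *
import f6
im=avg("top",3);np.save("top5.npy",im)
for thr in(30,50): f6.dm("top4.npy","top5.npy",thr,.074,.010,"panel")
# pale panel vs. scene
x0,y0,w,h=190,160,130,75
v=cv2.resize(im[y0:y0+h,x0:x0+w],None,fx=6,fy=6,interpolation=cv2.INTER_CUBIC)
a=avg("scene",2); v2=cv2.resize(a[180:320,180:320],None,fx=4,fy=4,interpolation=cv2.INTER_CUBIC)
np.save("sc5.npy",a)
o=np.zeros((600,800,3),np.uint8);o[:270,:468]=cv2.resize(v,(468,270));o[275:600,:420]=cv2.resize(v2,(420,325)) if 0 else 0
o=np.zeros((560,800,3),np.uint8);o[:,240:800]=v2;o[:140,:240]=cv2.resize(v,(240,140));cv2.imwrite("pics/p9.png",o[:,:,::-1])
E
python3 f7.py 2>&1 | grep panel; python3 go.py
```

```text
panel 30 None ex -3.8 ey 0.9 yaw -0.8 xor 38.6 area 612.0 576.0
panel 50 None ex -3.9 ey 1.0 yaw 0.5 xor 26.2 area 596.0 576.0
t 29.73 tcp [ 0.5978 -0.1858  0.2397] psi 101.11 tilt [ 0.013 -0.001 -1.   ] w -0.0004 F [-0.2 -0.6 -0.1] q [-0.41  0.27 -0.02  1.27  0.    0.97]
```

No picture views are left, so I'll continue with numbers only. The panel's z at seating matched (TCP .0597 against .0593 expected). Now I'll locate the handle from the top pixels and cross-check in the scene view.

```bash
python3 - <<'E'
from h import *
ps=np.deg2rad(101.2);ex=np.r_[np.cos(ps),np.sin(ps),0];ey=np.r_[-ex[1],ex[0],0]
e=unproj("top",np.array([12/6+195-.42,262/6+160-.42]),.187)[0]
pv=e-.078*ex; pv[2]=.09; print("pivot est",pv.round(4),"in jig frame from centre",((pv-np.r_[.5333,.1747,0])@ex).round(4),((pv-np.r_[.5333,.1747,0])@ey).round(4))
# refine: darkness of grip along predicted handle (s 70..124) in both cams, pivot on jig axis y=0
im={"top":np.load("top5.npy").astype(np.float32).max(2),"scene":np.load("sc5.npy").astype(np.float32).max(2)}
jc=np.r_[.5333,.1747,.09]
def pts(px,py,a,ss,offs,ws):
    d=np.cos(a)*ex+np.r_[0,0,np.sin(a)];n=-np.sin(a)*ex+np.r_[0,0,np.cos(a)]
    return np.array([jc+px*ex+py*ey+s*d+o*n+w*ey for s in ss for o in offs for w in ws])
def samp(n,P):
    q=proj(n,P).astype(np.float32); return cv2.remap(im[n],q[:,:1],q[:,1:],cv2.INTER_LINEAR).ravel()
for n in("top","scene"):
    for s in range(30,145,6):
        P=pts((pv-jc)@ex,(pv-jc)@ey,.95,[s/1e3],[.0],[-.014,-.008,-.004,0,.004,.008,.014]); print(n,s,proj(n,P)[3].round(1),samp(n,P).round(0).astype(int))
E
```

```text
pivot est [0.517 0.256 0.09 ] in jig frame from centre 0.0829 0.0002
top 30 [223.3 201.9] [245 244 169 168 147 123 134]
top 36 [221.8 202. ] [246 234 163 128 127 124 135]
top 42 [220.3 202. ] [248 184  76  54  87 136 133]
top 48 [218.7 202.1] [249 160  55  53  52 125 176]
top 54 [217.2 202.1] [249 170  58  55  44 156 255]
top 60 [215.6 202.1] [250 162  54  55  45 136 255]
top 66 [214.1 202.2] [251 160  51  55  47 111 255]
top 72 [212.5 202.2] [241 160  51  54  47 120 254]
top 78 [210.9 202.3] [103  82  50  55  52  67 154]
top 84 [209.3 202.3] [105  71  51  55  53  64 127]
top 90 [207.7 202.4] [109  85  50  55  53  60 135]
top 96 [206.1 202.4] [119  92  48  54  52  62 139]
top 102 [204.4 202.5] [106  82  48  53  52  63 126]
top 108 [202.8 202.5] [112  76  48  52  50  61 116]
top 114 [201.1 202.6] [121  72  51  54  53  63 107]
top 120 [199.4 202.6] [113  78  60  70  67  65 117]
top 126 [197.7 202.7] [ 97  79  54  60  66  61 104]
top 132 [196.  202.7] [103  95  90  85  83  88 108]
top 138 [194.3 202.8] [106 104 106 103 100 116 127]
top 144 [192.6 202.9] [105  99 100 101 101 111 123]
sce
[... 273 characters left out ...]
6 37 31 29 30 28 28]
scene 66 [208.2 263.3] [52 36 34 29 28 30 26]
scene 72 [206.6 262.7] [51 41 32 33 29 28 26]
scene 78 [205.  262.1] [50 40 37 29 33 27 29]
scene 84 [203.3 261.5] [47 39 35 33 30 31 26]
scene 90 [201.6 260.9] [50 38 33 31 31 29 28]
scene 96 [200.  260.3] [41 37 33 28 29 26 27]
scene 102 [198.3 259.7] [43 31 31 32 26 26 27]
scene 108 [196.5 259.1] [44 42 32 29 31 25 30]
scene 114 [194.8 258.4] [66 44 44 35 28 29 24]
scene 120 [193.  257.8] [95 55 43 46 40 29 25]
scene 126 [191.3 257.1] [103  88  59  44  46  43  26]
scene 132 [189.5 256.5] [105 103  93  64  45  46  40]
scene 138 [187.6 255.8] [102 106 104  97  70  46  47]
scene 144 [185.8 255.1] [106 103 105 104 100  78  45]
```

The pivot is at (.517, .256) on the jig axis, and both cameras agree. Moving at z ≈ 0.27 to above the handle with the fingers shut.

```bash
python3 go.py .509,.2963,.27,101.2
```

```text
t 29.73 tcp [ 0.5978 -0.1858  0.2397] psi 101.11 tilt [ 0.013 -0.001 -1.   ] w -0.0004 F [-0.2 -0.6 -0.1] q [-0.41  0.27 -0.02  1.27  0.    0.97]
 -> (0.509, 0.2963, 0.27, 101.2) shift cm [49.    0.62 -3.22] turn -0.1
```

>>> apply_moves --increments '[[[1,1.5,0,-2,0],[1,5,0,-4,0],[1,9,0,-4,0],[1,13,0.1,-4,0],[1,17,0.2,-4,0],[1,21,0.2,-4,0],[1,25,0.3,-4,0],[1,29,0.4,-4,0],[1,33,0.5,-4,0],[1,37,0.5,-4,0],[1,41,0.6,-4,0],[1,44,0.6,-4,0]]]'

```text
t: 30.73
tcp_pos: [0.516, 0.2504, 0.2765]
tool_rot: [1.987, 2.422, 0.008]
ft_force: [1.4, -0.9, 0.9]
width: 0.0002
```

```bash
python3 go.py .509,.2963,.26,101.2 .509,.2963,.185,101.2
```

```text
t 30.73 tcp [0.516  0.2504 0.2765] psi 101.28 tilt [ 0.01  -0.002 -1.   ] w 0.0002 F [ 1.4 -0.9  0.9] q [ 0.34  0.16 -0.08  1.32 -0.    1.72]
 -> (0.509, 0.2963, 0.26, 101.2) shift cm [4.65 0.2  1.64] turn 0.1
 -> (0.509, 0.2963, 0.185, 101.2) shift cm [4.67 0.12 9.14] turn 0.1
```

>>> apply_moves --increments '[[[1,2.5,0.1,0,0],[1,4.7,0.1,1,0],[1,4.7,0.1,4,0],[1,4.7,0.1,7,0],[1,4.7,0.1,9,0],[1,4.7,0.1,9,0],[1,4.7,0.1,9,0]]]'

```text
t: 31.32
tcp_pos: [0.5063, 0.2962, 0.1841]
tool_rot: [1.987, 2.425, 0.001]
ft_force: [0.2, -0.4, 0.5]
width: 0.0
```

```bash
cat > arc.py <<'E'
from go import *
ex=np.array([-.1942,.981]);pv=np.array([.517,.256])
L=[]
for a in (.95,.85,.75,.65,.55,.45,.35,.25,.15,.05,0):
    x=.1*np.cos(a)-.0075*np.sin(a)-.011; z=.09+.1*np.sin(a)+.0075*np.cos(a)
    L.append((*(pv+ex*x).round(4),round(z,4),101.2))
rel(*L)
E
python3 arc.py
```

```text
t 31.32 tcp [0.5063 0.2962 0.1841] psi 101.35 tilt [ 0.005 -0.004 -1.   ] w 0.0 F [ 0.2 -0.4  0.5] q [ 0.42  0.24 -0.18  1.15 -0.01  1.79]
 -> (np.float64(0.509), np.float64(0.2963), np.float64(0.1757), 101.2) shift cm [-0.04  0.26  0.84] turn 0.1
 -> (np.float64(0.5074), np.float64(0.3044), np.float64(0.1701), 101.2) shift cm [0.79 0.26 1.4 ] turn 0.1
 -> (np.float64(0.5059), np.float64(0.312), np.float64(0.1637), 101.2) shift cm [1.57 0.26 2.03] turn 0.1
 -> (np.float64(0.5046), np.float64(0.3189), np.float64(0.1565), 101.2) shift cm [2.28 0.27 2.75] turn 0.1
 -> (np.float64(0.5033), np.float64(0.325), np.float64(0.1487), 101.2) shift cm [2.9  0.26 3.53] turn 0.1
 -> (np.float64(0.5023), np.float64(0.3303), np.float64(0.1402), 101.2) shift cm [3.45 0.26 4.37] turn 0.1
 -> (np.float64(0.5014), np.float64(0.3348), np.float64(0.1313), 101.2) shift cm [3.91 0.25 5.26] turn 0.1
 -> (np.float64(0.5007), np.float64(0.3384), np.float64(0.122), 101.2) shift cm [4.28 0.25 6.19] turn 0.1
 -> (np.float64(0.5002), np.float64(0.3411), np.float64(0.1124), 101.2) shift cm [4.56 0.25 7.15] turn 0.1
 -> (np.float64(0.4998), np.float64(0.3428), np.float64(0.1025), 101.2) shift cm [4.74 0.24 8.14] turn 0.1
 -> (np.float64(0.4997), np.float64(0.3433), np.float64(0.0975), 101.2) shift cm [4.79 0.24 8.64] turn 0.1
```

>>> apply_moves --increments '[[[1,0,0.25,0.8,0],[1,0.4,0.25,1.1,0],[1,0.8,0.25,1.4,0],[1,1.2,0.25,1.7,0],[1,1.6,0.25,2.0,0],[1,1.9,0.25,2.4,0],[1,2.3,0.25,2.75,0]]]'

```text
t: 31.9
tcp_pos: [0.505, 0.3198, 0.1568]
tool_rot: [1.986, 2.425, 0.003]
ft_force: [1.3, -0.2, 1.8]
width: -0.0003
```

```bash
python3 arc.py | cut -c1-200 | tail -9
```

```text
-> (np.float64(0.5059), np.float64(0.312), np.float64(0.1637), 101.2) shift cm [-0.79 -0.06 -0.69] turn 0.1
 -> (np.float64(0.5046), np.float64(0.3189), np.float64(0.1565), 101.2) shift cm [-0.08 -0.05  0.03] turn 0.1
 -> (np.float64(0.5033), np.float64(0.325), np.float64(0.1487), 101.2) shift cm [ 0.55 -0.07  0.8 ] turn 0.1
 -> (np.float64(0.5023), np.float64(0.3303), np.float64(0.1402), 101.2) shift cm [ 1.09 -0.06  1.65] turn 0.1
 -> (np.float64(0.5014), np.float64(0.3348), np.float64(0.1313), 101.2) shift cm [ 1.55 -0.07  2.54] turn 0.1
 -> (np.float64(0.5007), np.float64(0.3384), np.float64(0.122), 101.2) shift cm [ 1.92 -0.07  3.47] turn 0.1
 -> (np.float64(0.5002), np.float64(0.3411), np.float64(0.1124), 101.2) shift cm [ 2.2  -0.08  4.43] turn 0.1
 -> (np.float64(0.4998), np.float64(0.3428), np.float64(0.1025), 101.2) shift cm [ 2.38 -0.09  5.42] turn 0.1
 -> (np.float64(0.4997), np.float64(0.3433), np.float64(0.0975), 101.2) shift cm [ 2.43 -0.09  5.92] turn 0.1
```

>>> apply_moves --increments '[[[1,0.3,0,0.4,0],[1,0.55,0,0.8,0],[1,0.8,0,1.2,0],[1,1.1,0,1.65,0],[1,1.35,0,2.1,0],[1,1.55,0,2.55,0],[1,1.75,0,3,0],[1,1.9,0,3.5,0]]]'

```text
t: 32.57
tcp_pos: [0.5013, 0.3385, 0.1211]
tool_rot: [1.986, 2.425, 0.003]
ft_force: [-0.8, -0.6, 0.0]
width: 0.0
```

```bash
python3 arc.py | cut -c1-200 | tail -4; python3 arc.py | head -1
```

```text
-> (np.float64(0.5007), np.float64(0.3384), np.float64(0.122), 101.2) shift cm [ 0.   -0.06 -0.09] turn 0.1
 -> (np.float64(0.5002), np.float64(0.3411), np.float64(0.1124), 101.2) shift cm [ 0.28 -0.06  0.87] turn 0.1
 -> (np.float64(0.4998), np.float64(0.3428), np.float64(0.1025), 101.2) shift cm [ 0.46 -0.07  1.85] turn 0.1
 -> (np.float64(0.4997), np.float64(0.3433), np.float64(0.0975), 101.2) shift cm [ 0.51 -0.08  2.35] turn 0.1
t 32.57 tcp [0.5013 0.3385 0.1211] psi 101.35 tilt [ 0.007 -0.003 -1.   ] w 0.0 F [-0.8 -0.6  0. ] q [ 0.49  0.32 -0.22  1.03 -0.01  1.86]
```

>>> apply_moves --increments '[[[1,0.15,0,0.5,0],[1,0.3,0,0.9,0],[1,0.4,0,1.4,0],[1,0.5,0,1.85,0],[1,0.5,0,2.2,0],[1,0.5,0,2.4,0],[1,0.5,0,2.4,0]]]'

```text
t: 33.15
tcp_pos: [0.5004, 0.3435, 0.0975]
tool_rot: [1.987, 2.425, 0.003]
ft_force: [-1.5, -0.9, 3.3]
width: -0.0003
```

Contact force is there at exactly the closed height. Pressing a little further to lock it.

>>> apply_moves --increments '[[[1,0,0,0.15,0],[1,0,0,0.3,0],[1,0,0,0.3,0],[1,0,0,0.3,0]]]'

```text
t: 33.48
tcp_pos: [0.5004, 0.3435, 0.0972]
tool_rot: [1.986, 2.425, 0.004]
ft_force: [-5.3, -3.2, 16.6]
width: 0.0001
```

It hits a hard stop at z = 0.0972, so the handle is level. Retreating upward and checking the cameras.

>>> apply_moves --increments '[[[1,0,0,-1,0],[1,0,0,-4,0],[1,0,0,-8,0],[1,0,0,-12,0],[1,0,0,-16,0],[1,3,-3,-18,0],[1,6,-6,-18,0],[1,9,-9,-18,0],[1,9,-9,-18,0]]]'

```text
t: 34.23
tcp_pos: [0.3891, 0.4171, 0.2776]
tool_rot: [1.983, 2.432, 0.007]
ft_force: [-0.2, -0.1, -0.3]
width: 0.0001
```

```bash
python3 go.py; python3 - <<'E'
from fit import *
im={"top":avg("top",2).astype(np.float32),"scene":avg("scene",2).astype(np.float32)}
ps=np.deg2rad(101.2);ex=np.r_[np.cos(ps),np.sin(ps),0];ey=np.r_[-ex[1],ex[0],0];pv=np.r_[.517,.256,.09]
def S_(n,P): q=proj(n,P).astype(np.float32); return cv2.remap(im[n].max(2),q[:,:1],q[:,1:],cv2.INTER_LINEAR).ravel().round().astype(int)
for a in(0,.1,.2,.4): # darkness over grip width/length per hypothesised angle
    P=[pv+s*(np.cos(a)*ex+np.r_[0,0,np.sin(a)])+.0075*np.r_[0,0,1] for s in np.arange(.05,.146,.008)]
    print(a,"scene",S_("scene",P),"top",S_("top",P))
pk=np.r_[.5478,.0949,0]
# scene profile down the long near side of stack & pad at centre
print("pad/arm top profile along ex at z .08:",S_("top",[pk+u*ex+np.r_[0,0,.08] for u in np.arange(-.06,.10,.008)]))
print("owl/hare/bottle change:",[float(np.abs(im["top"][y0:y1,x0:x1]-np.load("top0.npy")[y0:y1,x0:x1]).mean().round(1)) for x0,x1,y0,y1 in((278,298,122,150),(306,328,130,154),(422,448,172,194))])
E
```

```text
t 34.23 tcp [0.3891 0.4171 0.2776] psi 101.62 tilt [ 0.006  0.001 -1.   ] w 0.0001 F [-0.2 -0.1 -0.3] q [ 0.71  0.16 -0.08  1.33 -0.    2.08]
0 scene [ 87  53  55  55  55  53  55  53  47  52  71 117] top [ 92  85  87  83  85  80  83  78  77  65 116  89]
0.1 scene [122  83 105  96  93  91  78  77  87  95  87  97] top [ 85  82  81  78  77  74  72  67  78  82 107 101]
0.2 scene [108 104 120 121 108 107  81  88  95 102 109  92] top [ 79  77  75  72  69  68  64  62  71 103 107 105]
0.4 scene [101  94 111 117 116 115 122 106  97  81  82 101] top [ 88  67  72  68  68  74  66  81  79 104 107 110]
pad/arm top profile along ex at z .08: [252 192 254 253 253 253 247 142 127 255 248 255 253 249 235 255 230 253
 215 177]
owl/hare/bottle change: [1.100000023841858, 4.5, 0.8999999761581421]
```

```bash
python3 - <<'E'
from fit import *
a=np.load("sc5.npy")  # panel in place, clamp still open, no occlusion
x0,y0,w,h=236,205,75,70
c=cv2.resize(a[y0:y0+h,x0:x0+w],None,fx=S,fy=S,interpolation=cv2.INTER_CUBIC).astype(float)
L=cv2.GaussianBlur(c.sum(2)/3,(0,0),3)
print("lum pct",np.percentile(L,[5,25,50,75,95]).round())
gx,gy=cv2.Sobel(L,cv2.CV_64F,1,0),cv2.Sobel(L,cv2.CV_64F,0,1);G=np.hypot(gx,gy)
ps=1.767;ex=np.r_[np.cos(ps),np.sin(ps),0];ey=np.r_[-ex[1],ex[0],0]
def quad(d): # ex,ey offset mm, z mm, pitch, roll (0.01rad), yaw
    Rm=R.from_euler("zyx",[ps+d[5]/100,d[3]/100,d[4]/100]).as_matrix()
    C0=np.r_[.5488,.0954,0]+ex*d[0]/1e3+ey*d[1]/1e3+np.r_[0,0,d[2]/1e3]
    return np.array([C0+Rm@[u*.048,v*.027,0] for u,v in((-1,-1),(1,-1),(1,1),(-1,1))])
T=np.linspace(0.05,.95,40)[:,None]
def f(d):
    q=(proj("scene",quad(d))-[x0,y0]+.5)*S-.5
    s=0
    for i in range(4):
        p=(q[i]*(1-T)+q[(i+1)%4]*T).astype(np.float32); s+=cv2.remap(G.astype(np.float32),p[:,:1],p[:,1:],cv2.INTER_LINEAR).mean()
    return -s
for z in(74,): 
  for fr in("level","free"):
    best=None
    for s0 in([-2,2],[0,0],[-4,2],[-3,-2]):
        g=(lambda e:f([e[0],e[1],z,0,0,e[2]])) if fr=="level" else (lambda e:f([e[0],e[1],z,e[3],e[4],e[2]])+.02*(e[3]**2+e[4]**2))
        n=3 if fr=="level" else 5; x=np.r_[s0,[0]*(n-2)].astype(float)
        r=minimize(g,x,method="Nelder-Mead",options=dict(initial_simplex=np.vstack([x]+[x+2.5*np.eye(n)[i] for i in range(n)]),maxiter=2000))
        if best is None or r.fun<best.fun: best=r
    print(fr,best.x.round(2),best.fun.round(2))
for z in(66,70,74,78,82): print(z,round(min(minimize(lambda e:f([e[0],e[1],z,0,0,e[2]]),[u,v,0],method="Nelder-Mead",options=dict(initial_simplex=np.array([[u,v,0],[u+3,v,0],[u,v+3,0],[u,v,3]]))).fun for u in(-3,0) for v in(0,3)),2))
E
```

```text
lum pct [ 46.  71. 101. 164. 215.]
level [-2.47  2.64 -1.67] -159.25
free [-2.33  2.82 -1.85 -8.93 -2.44] -177.73
66 -150.08
70 -154.79
74 -159.23
78 -163.34
82 -167.04
```

```bash
cat > f8.py <<'E'
from fit import *
a=np.load("sc5.npy")
ps=1.767;ex=np.r_[np.cos(ps),np.sin(ps),0];ey=np.r_[-ex[1],ex[0],0]
L=cv2.GaussianBlur(cv2.resize(a[180:340,170:330],None,fx=S,fy=S,interpolation=cv2.INTER_CUBIC).astype(float).mean(2),(0,0),4)
G=np.hypot(cv2.Sobel(L,cv2.CV_64F,1,0),cv2.Sobel(L,cv2.CV_64F,0,1)).astype(np.float32);G=np.minimum(G,np.percentile(G,97))
T=np.linspace(.05,.95,60)[:,None]
def score(C0,d,Lx,Ly,per=False):
    Rm=R.from_euler("zyx",[ps+d[5]/100,d[3]/100,d[4]/100]).as_matrix()
    P=np.array([C0+ex*d[0]/1e3+ey*d[1]/1e3+np.r_[0,0,d[2]/1e3]+Rm@[u*Lx/2,v*Ly/2,0] for u,v in((-1,-1),(1,-1),(1,1),(-1,1))])
    q=(proj("scene",P)-[170,180]+.5)*S-.5; r=[]
    for i in range(4):
        p=(q[i]*(1-T)+q[(i+1)%4]*T).astype(np.float32); r.append(cv2.remap(G,p[:,:1],p[:,1:],cv2.INTER_LINEAR).mean())
    return np.round(r,1) if per else -sum(r)
def opt(g,x):
    n=len(x);return min((minimize(g,np.array(x)+o,method="Nelder-Mead",options=dict(initial_simplex=np.vstack([np.array(x)+o]+[np.array(x)+o+2*np.eye(n)[i] for i in range(n)]))) for o in(np.r_[[0,0],[0]*(n-2)],np.r_[[2,2],[0]*(n-2)],np.r_[[-3,2],[0]*(n-2)],np.r_[[-2,-2],[0]*(n-2)])),key=lambda r:r.fun)
r=opt(lambda e:score(np.r_[.5333,.1747,0],[e[0],e[1],18,0,0,e[2]],.310,.134),[0,0,0]);print("jig bias ex,ey,yaw",r.x.round(2),r.fun)
for p in(-12,-9,-6,-3,0,3,6):
    r=opt(lambda e:score(np.r_[.5488,.0954,0],[e[0],e[1],74,p,0,e[2]],.096,.054)+.05*e[2]**2,[0,0,0])
    print("pitch",p,r.x.round(2),r.fun.round(1),score(np.r_[.5488,.0954,0],[r.x[0],r.x[1],74,p,0,r.x[2]],.096,.054,True))
E
python3 f8.py
```

```text
jig bias ex,ey,yaw [ 2.9   2.68 -0.75] -115.43672943115234
pitch -12 [-2.08  2.72  2.31] -150.1 [35.5 33.4 41.9 39.5]
pitch -9 [-2.06  3.4   1.86] -150.3 [36.  33.5 42.  39. ]
pitch -6 [-1.92  3.42  1.59] -149.8 [36.2 33.7 42.1 38. ]
pitch -3 [-1.83  3.22  0.6 ] -148.6 [36.2 33.4 42.  37. ]
pitch 0 [-1.71  3.4   0.19] -146.5 [35.5 33.2 41.9 35.9]
pitch 3 [-1.65  3.33 -0.54] -140.2 [33.2 32.7 39.3 35. ]
pitch 6 [-1.72  3.22 -1.67] -129.4 [29.4 31.7 34.  34.6]
```

```bash
python3 -c "
from cell import state,manip
print(state()['t'],manip.finish_job())"
```

```text
the job is handed in; nothing more can be done
34.4333 None
```

I stacked the body, frame and panel in the pocket, pushed the clamp handle down until it stopped hard, backed the arm off, and handed the job in at 34.4 s. No verdict came back. My checks point to a good stack, but I could not confirm that every part is level and square.

**What went wrong:** The first try with the body was about 3 mm off. It caught on a block and pitched in the grip, with about 64 N on the wrist (limit 120 N). I set it flat on the bench, gripped it again and re-measured, and it then went in with almost no force. I also made one wrong-sign 1 mm sideways step above the frame with the panel and corrected it before lowering.

**Checks that came out well:**
- **Seating heights:** all three parts were let go within 0.5 mm of the expected height, with 2–5 N of contact.
- **Handle:** it stopped at z = 0.0972 (0.0975 expected for closed), and the scene image matches a level handle.
- **Pad:** the top image shows something dark over the panel's centre, where the pad should be. I had no way to measure its pressing force.
- **Owl, hare and bottle:** their image patches show little change (1.1, 4.5 and 0.9 grey levels on average).

**Checks that were weak or disagreed:**
- **Position:** the parts sit off-centre towards −x. The frame is about 2–3 mm off in x and 3 mm in y. The panel is about 4 mm off in x (3.8 or 4.6, depending on the camera), with a limit of 7.5 mm.
- **Body:** the image check for the body in the pocket fitted poorly, so its position rests on the contact height and low force.
- **Panel tilt:** the scene-camera fit could not settle it. It matches level, but also some pitch with the clamp-side end up.
- **Pictures:** I used all 12 views before clamping, so the final checks are numerical only.

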